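# Set up the sharpening station

### The arm

A 6-joint arm with a two-finger parallel gripper is mounted at the origin on a cart in front of the work surface, level with it; the furniture and walls round the work are solid. World frame = base frame: x ahead of the robot, y to its left, z up, the work surface at z = 0. Lengths are in m, angles in degrees, forces in N, time in s.
With the tool pointing down it reaches from about 0.4 to 0.825 m from the base axis. Payload 7 kg.
Tool frame: the origin (TCP) lies on the centre line of the jaws, within the pads' length; the fingertips stand 11 mm ahead of it and the grasp point (between the pads) lies 8 mm behind it; z points along the fingers, y is the line along which they close (so a half turn about z gives the same grasp; the last joint's range is limited). The gripper opens to 85 mm and grips with 20 to 120 N. Pads are 22 mm wide; open, the fingers measure 114 mm over their backs; the gripper's body (76 mm by 85 mm) begins 54 mm behind the grasp point. The pads swing forward as they close: fully open they stand 13 mm farther back than shut.
Start: joints at [93.742, 20.546, 0.682, 0, -70.136, -16.507], TCP at [0.149, 0.658, 0.242] pointing down, gripper open.
Joint ranges: [-176.03, 176.03], [-82.01, 121.73], [-58.28, 71.71], [-173.87, 95.51], [-174.79, -0.11], [-173.66, 173.66]. Speed limits (degrees/s): [136.94, 136.94, 172.46, 180, 180, 180].

### API

Orientations are given as a 3x3 rotation matrix whose columns are the frame's x, y, z axes.
In Python, from workcell import state, grab_frame, camera_info, hand_in gives the robot as it stands. The module is installed in compiled form; this text tells all that it offers.
- The arm moves only by the tool apply_moves, never from a script. Its argument "rows" is a list of rows, each a list of 5 numbers: the shift along the tool's x, y, z as a fraction of full scale, then the turn about the tool's z as a fraction of full scale, then the finger opening in mm, from 0 to 85.4. In form: [[dx, dy, dz, yaw, grip], ...]. A call has 1 to 5 rows; each row is the pose to reach, as a shift and turn from the pose commanded when the call began, along the tool's axes at that moment, turning the shorter way round; what a row does not reach only later rows make up. Full scale, the value 1, is 0.15 m for a shift and pi rad for a turn. A row lasts 1/8 s, in which the tool goes at most 62.5 mm and 10.7 degrees, less where a joint would pass 70% of its speed; a pose out of reach is approached as far as the arm can. A call with a number of a shift or a turn outside -1 to 1 is refused whole. A call with a gripper value outside its range is refused whole. The fingers move at their own pace and stop on an object; "newtons" is the grip in N (left out, the last holds). Time passes only in rows, so rows that repeat a pose let the fingers close. It gives the time, the measured TCP pose, the force, the opening and the grip force at its end, in the units of the state.
- state(): the state, without advancing time (a new reading comes with each control period).
- grab_frame(name): name is "scene" or "top"; returns (picture, depth): 384x512x3 uint8, red, green, blue; 384x512 float32, m along the optical axis (not along the pixel's ray), 0 where there is no reading.
- camera_info(name): a dict with "fovy" (degrees; the focal length in pixels is half the picture's height over the tangent of half this angle, whatever the lens; pixels are square), "cx", "cy" (the principal point, pixels), "T" (4x4, takes a point from camera to world coordinates). Camera axes: x right, y down, z forward; pixel columns grow to the right and rows downward; lengths in m; the calibration is good to about 2 mm. A picture is of the moment at which its call begins. camera_info takes no time and is no camera call.
- hand_in(): hands the job in; it is judged then, once.
The state is a dict: "time_s": time; "joint_pos": joint angles; "joint_vel": joint speeds; "joint_efforts": joint torques, N m; "ee_pos": TCP position; "ee_rot": TCP orientation; "contact_force": force on the tool from outside, world axes, zero at the start; "ft_torque": the same for the moment, N m; "gripper_width": finger opening in m; "grasp_force": force on a finger pad.
Only numpy, scipy, OpenCV 4.12 (cv2) and the standard library are available. Lean on these libraries where they do the work, as an engineer would, in place of code of your own. Each camera call takes 0.05 s, during which the arm holds its last target. There are 200 camera calls.

### The job

Set up the sharpening board: lay the oil stone flat on it, centred between the two end stops, and lay the sanding block flat on top of the stone, lengthwise and centred, ready for dressing it. Lay the block plane lengthwise in the middle of the outlined bay that has the oil can behind it, standing on its sole, and the chisel lengthwise in the middle of the other bay, the one with the screw jar behind it, with its handle towards the robot. Leave the oil can and the jar standing where they are.

Things in the scene. Friction and masses are not known exactly. Their poses are not given: they have to be found in the camera images.
- sharpening_board: Fixed pale wooden board, 230 (x) x 270 (y) x 9 mm; origin at the centre of its underside, x to its back edge (away from the robot), y left, z up. Two dark end stops, 56 mm long in y, 7.5 mm high, inner faces at x = -88 and +88: the stone lies centred between them, its length along x. Bays outlined in thin dark flush lines, 66 (y) x 212 mm (x), centred at x = 0, y = +95 and y = -95.
- oil_can: Red oil can with a long thin spout, 66 mm across, 151 mm tall, standing on the bench behind the left or right bay, about 160 mm behind the board's centre (board's x). Origin at its underside, z up; spout leans to its -y. It marks the block plane's bay and is not to be moved.
- screw_jar: Glass jar of screws with a brass-coloured lid, 68 mm across, 92 mm tall, standing on the bench behind the other bay, about 160 mm behind the board's centre. Origin at the centre of its underside, z up. It marks the chisel's bay and is not to be moved.
- oil_stone: Sharpening stone, a plain two-layer block, tan above and grey below, 50 (x) x 160 (y) x 25 mm (z), 0.4 to 0.8 kg. Origin at the centre of its underside, z up. Starts flat on the bench beside the board. Grip across x.
- sanding_block: Cork block wrapped in brown abrasive paper, 64 (x; solid 62) x 112 (y) x 30 mm (z). Origin at the centre of its underside, z up; the solid starts 1 mm above the origin. Starts flat on the bench beside the board. Grip across x.
- block_plane: Iron block plane standing on its sole, 50 (x) x 155 (y) x 52 mm (z), 0.4 to 0.9 kg. Origin at the centre of the sole's underside, z up, length along y; either way round is right. Grip its side walls, 48 mm apart across x, 5 to 32 mm above the origin. Starts on the bench beside the board.
- chisel: Chisel, yellow handle, thin steel blade, lying flat, 23 (x) x 210 (y) x 24 mm (z). Origin at mid-length on its underside, z up; it rests with the origin 2 mm below the surface. Handle at y = +8 to +105 mm, 20 mm wide in x, 2 to 23 mm above the origin; centre of mass near y = +46: grip there. Blade points to -y. Starts beside the board, handle roughly towards the robot.
Things that resemble listed ones, but are neither listed nor needed, are in the scene too. What is shaped like the oil_stone but green is not meant.

How it is judged:
By the outcome, as a careful person would: the job done as asked, in the order asked, and still so for the second after the job is handed in, with the robot touching nothing.
It also fails if it takes over 120 s, if anything falls off the work surface, if the arm or the gripper's body presses on something with over 40 N, if the wrist force passes 120 N, or if a joint passes its speed limit or range.

## Working session

There is one attempt and no reset: what is moved stays moved. The work goes in short steps, Python scripts to look and compute and a tool call to move; the robot and the scene stay as the last step left them, time stands still between calls to the robot, and variables do not carry over. Pictures are saved under pics/ and viewed, at most 14 in all, crops included, and the job is handed in when it is done.

Besides the shell and the picture viewer there is one more tool, called after "Emit:" by a JSON object that holds its "fn" and its "kwargs", one argument or row to a line. apply_moves: Moves the arm, as the interface text tells. Its arguments: {"type":"object","properties":{"rows":{"type":"array"},"newtons":{"type":"number"}},"required":["rows"]}

```bash
mkdir -p pics
cat > h.py <<'E'
import numpy as np, cv2
from workcell import state, grab_frame, camera_info, hand_in
def cloud(name):
    im,d=grab_frame(name); c=camera_info(name)
    h,w=d.shape; f=h/2/np.tan(np.radians(c['fovy'])/2)
    v,u=np.mgrid[:h,:w]
    P=np.stack([(u-c['cx'])/f*d,(v-c['cy'])/f*d,d,np.ones_like(d)],-1)@np.array(c['T']).T
    P=P[...,:3]; P[d==0]=np.nan
    return im,d,P
def save(n,im,s=1.5):
    cv2.imwrite('pics/'+n,cv2.resize(im[...,::-1],None,fx=s,fy=s,interpolation=cv2.INTER_CUBIC))
E
python3 - <<'E'
from h import *
np.set_printoptions(precision=4,suppress=True)
for n in('scene','top'):
    im,d,P=cloud(n); save(n+'0.png',im); np.savez(n+'0.npz',im=im,P=P); print(camera_info(n))
s=state();print(s)
E
```

```text
{'fovy': 44.35222893242102, 'cx': 251.43762453942162, 'cy': 200.67629419210522, 'T': array([[ 0.594 , -0.614 ,  0.5198, -0.3387],
       [-0.8044, -0.4478,  0.3903, -0.5816],
       [-0.0069, -0.6499, -0.76  ,  1.337 ],
       [ 0.    ,  0.    ,  0.    ,  1.    ]])}
{'fovy': 49.229299418045784, 'cx': 260.8700648324253, 'cy': 201.22604553880146, 'T': array([[ 0.0302, -0.9851,  0.1691,  0.3001],
       [-0.9995, -0.0298,  0.0054,  0.0722],
       [-0.0003, -0.1691, -0.9856,  1.4939],
       [ 0.    ,  0.    ,  0.    ,  1.    ]])}
{'time_s': 0.1, 'joint_pos': array([ 93.7426,  20.5863,   0.6402,  -0.0166, -70.1344, -16.5075]), 'joint_vel': array([ 0.0046, -0.0648,  0.0935,  0.2348,  0.0277,  0.0193]), 'joint_efforts': array([ -0.0025, -58.4767,  29.411 ,   6.9547,  -0.0032,   0.    ]), 'ee_pos': array([0.1491, 0.6579, 0.2415]), 'ee_rot': array([[ 0.9753, -0.221 , -0.0002],
       [-0.221 , -0.9753, -0.0014],
       [ 0.0001,  0.0014, -1.    ]]), 'contact_force': array([-0.7404, -0.0107, -0.2056]), 'ft_torque': array([-0.0139,  0.0285,  0.0265]), 'grasp_force': 0.0, 'gripper_width': 0.08515720826276564}
```

View pics/top0.png

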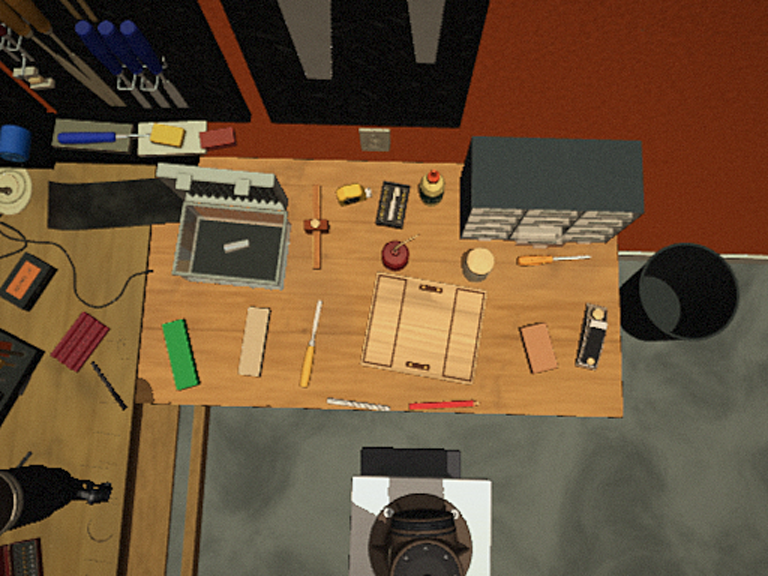

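View pics/scene0.png

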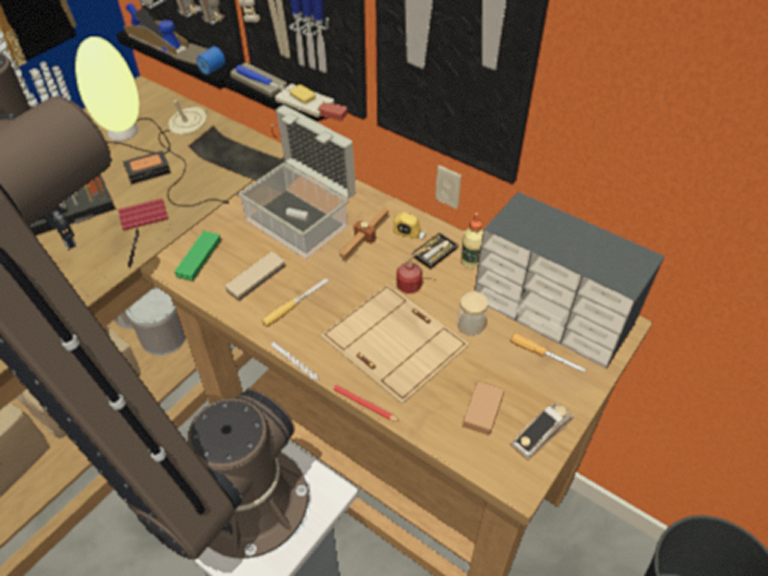

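The top view shows, in 1.5x pixels, the tan stone at (255,341), chisel (312,345), board (425,328), sanding block (538,347) and plane (592,335). The oil can (395,255) stands behind the left bay and the jar (478,262) behind the right one, so the plane goes left and the chisel right. The green stone (180,353) is the decoy.

```bash
cat > m.py <<'E'
from h import *
np.set_printoptions(precision=4,suppress=True)
# windows in world xy: centre, half size, z range
def meas(P,c,r,z0,z1):
    m=(abs(P[...,0]-c[0])<r[0])&(abs(P[...,1]-c[1])<r[1])&(P[...,2]>z0)&(P[...,2]<z1)
    m=cv2.morphologyEx(m.astype(np.uint8),cv2.MORPH_OPEN,np.ones((2,2),np.uint8))
    n,l,st,_=cv2.connectedComponentsWithStats(m,connectivity=8)
    if n<2: return None
    k=1+st[1:,4].argmax(); Q=P[l==k]
    (cx,cy),(w,h),a=cv2.minAreaRect((Q[:,:2]*1000).astype(np.float32))
    if w>h: w,h,a=h,w,a-90   # a: now angle of short side from x; long side at a+90
    return np.array([cx,cy,w,h,(a+90+90)%180-90, np.median(Q[:,2])*1000,len(Q)])
E
python3 - <<'E'
from m import *
top=np.load('top0.npz')['P'];sc=np.load('scene0.npz')['P']
for n,(x,y) in dict(stone=(255,341),chisel_h=(307,365),blade=(316,320),board=(425,328),sand=(538,347),plane=(592,335),can=(395,260),jar=(478,260),bench=(350,300),bench2=(500,390)).items(): print(n,top[int(y/1.5),int(x/1.5)])
E
```

```text
stone [0.45   0.3963 0.0285]
chisel_h [0.3985 0.2757 0.0161]
blade [0.5067 0.261  0.0081]
board [ 0.497  -0.0008  0.0049]
sand [ 0.4559 -0.2633  0.0286]
plane [ 0.4857 -0.3846  0.046 ]
can [0.6474 0.0755 0.0574]
jar [ 0.6448 -0.1134  0.0917]
bench [ 0.5584  0.1815 -0.0036]
bench2 [ 0.3534 -0.1802  0.0026]
```

```bash
cat >> m.py <<'E'
def flat(P):
    """remove bench tilt/offset seen by this camera"""
    m=(P[...,0]>.35)&(P[...,0]<.7)&(abs(P[...,1])<.45)&(abs(P[...,2])<.012)
    Q=P[m]
    for _ in range(5):
        k=np.linalg.lstsq(np.c_[Q[:,:2],np.ones(len(Q))],Q[:,2],rcond=None)[0]
        r=Q[:,2]-Q[:,:2]@k[:2]-k[2]; Q=Q[abs(r)<.005] if _<4 else Q
    P=P.copy(); P[...,2]-=P[...,:2]@k[:2]+k[2]; return P,k,r.std()
W=dict(stone=((.45,.396),(.11,.05),.015,.04),chisel=((.44,.27),(.13,.045),.004,.04),
 sand=((.456,-.263),(.08,.055),.018,.045),plane=((.485,-.385),(.11,.05),.02,.07),
 can=((.65,.07),(.08,.06),.02,.06),jar=((.645,-.11),(.06,.06),.08,.11))
E
python3 - <<'E'
from m import *
for c in('top','scene'):
    D=np.load(c+'0.npz');P,k,r=flat(D['P']);im=D['im']; print(c,k,r)
    for n,w in W.items(): print(n,meas(P,*w))
    # board: pale colour, vs bench
    m=(abs(P[...,0]-.5)<.17)&(abs(P[...,1])<.2)
    h=cv2.cvtColor(im,cv2.COLOR_RGB2LAB)
    for a,b in ((.5,0),(.43,.18),(.38,.18)):
        q=(abs(P[...,0]-a)<.015)&(abs(P[...,1]-b)<.015);print('lab',h[q].mean(0),P[q][:,2].mean())
E
python3 - <<'E'
import sys;sys.path.insert(0,'.')
from h import *
im=np.load('top0.npz')['im']; cv2.imwrite('pics/b0.png',cv2.resize(im[175:260,230:335,::-1],None,fx=7,fy=7,interpolation=cv2.INTER_CUBIC))
E
```

```text
top [-0.0029  0.0004  0.0018] 0.002420711914855919
stone [446.5174 401.2767  52.5249 160.358   -7.1666  23.1462 660.    ]
chisel [402.2967 271.0395  20.0857 118.1889  -6.8041  14.4315 191.    ]
sand [ 451.5227 -273.4716   71.3465  109.852    16.8407       nan  554.    ]
plane [ 467.0704 -399.8107   59.507   105.4987   -9.8833       nan  374.    ]
can [659.2511  75.6449  59.1489  60.0796  51.8958      nan 154.    ]
jar [ 653.1768 -132.8813   52.4717   77.2715  -52.959        nan  265.    ]
lab [197.3333 135.8267 168.1333] 0.008485710155332431
lab [153.0429 144.1571 170.9   ] -0.0005115717039812866
lab [156.6765 143.9265 171.1471] -0.0016709005144688
scene [-0.001   0.0008  0.0021] 0.0023797083746008507
stone [456.8224 392.7877  41.0568 176.5529 -15.4758      nan 460.    ]
chisel [408.3633 268.2387  15.7247 120.7836  -9.2683      nan 162.    ]
sand [ 463.0981 -271.4652   60.3942  126.9723   14.767        nan  573.    ]
plane [ 489.6205 -401.8425   45.2974  148.5786  -12.6992   34.26    499.    ]
can [676.5064  60.5724  51.0826  94.3881 -17.434   39.9214 167.    ]
jar [ 664.5114 -131.6326   59.7624  104.9086  -20.5051       nan  224.    ]
lab [165.3878 133.0204 153.4286] -0.28002071173591603
lab [172.0568 135.6136 161.5   ] -0.2754964485187944
lab [176.5    134.2857 161.7321] -0.0012085910348041881
```

View pics/b0.png

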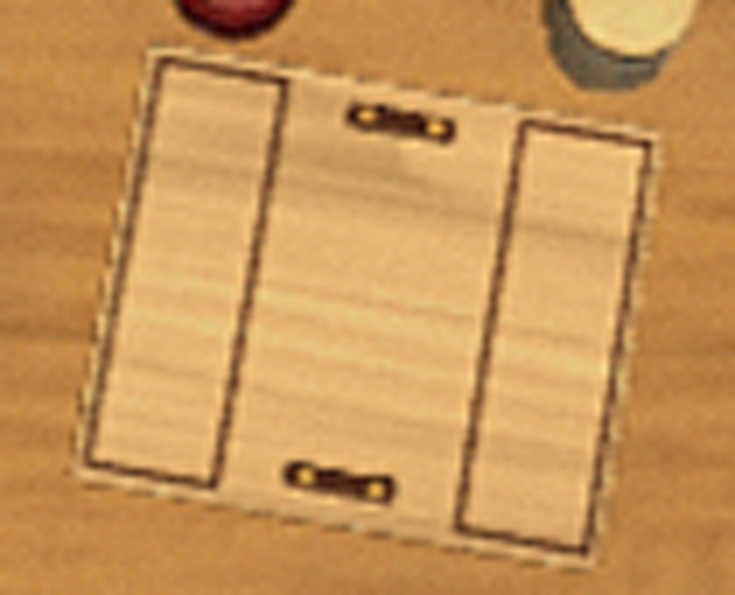

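The board is turned about 10° clockwise, with straight edges. Bay line corners are visible at (160,60), (285,80), (215,485) and (90,465), and the stops at (400,120) and (340,482). Next I fit known outlines to image edges in both cameras jointly.

```bash
cat > fit.py <<'E'
from h import *
from scipy.optimize import minimize
from scipy.ndimage import map_coordinates, gaussian_filter
np.set_printoptions(precision=2,suppress=True)
def proj(n,X):
    c=camera_info(n);f=192/np.tan(np.radians(c['fovy'])/2)
    q=np.c_[X,np.ones(len(X))]@np.linalg.inv(np.array(c['T'])).T
    return q[:,0]/q[:,2]*f+c['cx'],q[:,1]/q[:,2]*f+c['cy']
def T(p,L): # p: x,y (mm), deg ; L local mm
    a=np.radians(p[2]);R=np.array([[np.cos(a),-np.sin(a)],[np.sin(a),np.cos(a)]])
    return np.c_[L[:,:2]@R.T+p[:2],L[:,2]]/1000
def rect(w,h,z,cx=0,cy=0,n=60):
    t=np.linspace(-.5,.5,n);o=np.ones(n)*.5
    E=[np.c_[t,o],np.c_[t,-o],np.c_[o,t],np.c_[-o,t]]
    N=[(0,1),(0,-1),(1,0),(-1,0)]
    return np.vstack([np.c_[e*[w,h]+[cx,cy],np.full(n,z)] for e in E]),np.repeat(N,n,0)
def score(p,ims,L,N,d,kind):
    s=0
    for n,I in ims.items():
        if kind=='edge':
            A,B=(T(p,L+np.c_[N*k,np.zeros(len(N))]) for k in(d,-d))
            a,b=(np.array([map_coordinates(I[...,k],proj(n,X)[::-1],order=1,mode='nearest') for k in range(3)]) for X in(A,B))
            s-=np.minimum(np.sqrt(((a-b)**2).sum(0)),60).mean()
        else:
            s+=map_coordinates(I[...,0],proj(n,T(p,L))[::-1],order=1,mode='nearest').mean()
    return s
def fit(p0,ims,terms,span=(12,12,6)):
    f=lambda p:sum(score(p,ims,*t) for t in terms)
    best=None
    rng=np.random.default_rng(0)
    S=[np.array(p0,float)]+[p0+rng.uniform(-1,1,3)*span for _ in range(300)]
    S=sorted(S,key=f)[:4]
    for s in S:
        r=minimize(f,s,method='Nelder-Mead',options=dict(initial_simplex=s+np.array([[0,0,0],[3,0,0],[0,3,0],[0,0,2.]]),xatol=.02,fatol=.01))
        if best is None or r.fun<best.fun: best=r
    return np.r_[best.x,best.fun]
def lab(im,s=.6): 
    h=cv2.cvtColor(im,cv2.COLOR_RGB2LAB).astype(float)
    return np.stack([gaussian_filter(h[...,k],s) for k in range(3)],-1)
def boardterms():
    o=rect(230,270,9);b1=rect(66,212,9);
    b=[rect(212,66,9,0,y) for y in(95,-95)]
    return [(*o,4,'edge'),*[(*q,0,'line') for q in b]]
def load(tag): return {n:lab(np.load(f'{n}{tag}.npz')['im']) for n in('top','scene')}
E
python3 - <<'E'
from fit import *
A=load('0')
for which in (('top','scene'),('top',),('scene',)):
    ims={k:A[k] for k in which}; print(which)
    print('board',fit((500,0,-8),ims,boardterms()))
    print('stone',fit((450,396,-7),ims,[(*rect(50,160,25),3,'edge')]) if 0 else fit((450,396,-7),ims,[(*rect(160,50,25),3,'edge')]))
    print('sand',fit((452,-268,15),ims,[(*rect(112,64,30),3,'edge')]))
E
```

```text
('top', 'scene')Traceback (most recent call last):
  File "<stdin>", line 5, in <module>
  File "fit.py", line 32, in fit
    S=sorted(S,key=f)[:4]
      ~~~~~~^^^^^^^^^
  File "fit.py", line 28, in <lambda>
    f=lambda p:sum(score(p,ims,*t) for t in terms)
               ~~~^^^^^^^^^^^^^^^^^^^^^^^^^^^^^^^^
  File "fit.py", line 28, in <genexpr>
    f=lambda p:sum(score(p,ims,*t) for t in terms)
                   ~~~~~^^^^^^^^^^
  File "fit.py", line 22, in score
    a,b=(np.array([map_coordinates(I[...,k],proj(n,X)[::-1],order=1,mode='nearest') for k in range(3)]) for X in(A,B))
    ^^^
  File "fit.py", line 22, in <genexpr>
    a,b=(np.array([map_coordinates(I[...,k],proj(n,X)[::-1],order=1,mode='nearest') for k in range(3)]) for X in(A,B))
                                            ~~~~^^^^^
  File "fit.py", line 6, in proj
    c=camera_info(n);f=192/np.tan(np.radians(c['fovy'])/2)
ValueError: time passes only in moves, steps and waits
```

```bash
sed -i "s/^def proj/CI={n:camera_info(n) for n in('top','scene')}\ndef proj/; s/c=camera_info(n);f=192/c=CI[n];f=192/" fit.py
cat > f0.py <<'E'
from fit import *
A=load('0')
for which in (('top','scene'),('top',),('scene',)):
    ims={k:A[k] for k in which}; print(which)
    print('board',fit((500,0,-8),ims,boardterms()))
    print('stone',fit((450,396,-7),ims,[(*rect(160,50,25),3,'edge')]))
    print('sand',fit((452,-268,15),ims,[(*rect(112,64,30),3,'edge')]))
E
python3 f0.py
python3 - <<'E'
from h import *
im=np.load('top0.npz')['im']; s=np.load('scene0.npz')['im']
a=cv2.resize(im[195:255,375:415,::-1],None,fx=8,fy=8,interpolation=cv2.INTER_CUBIC)
b=cv2.resize(im[195:265,190:225,::-1],None,fx=8,fy=8,interpolation=cv2.INTER_CUBIC)[:480]
cv2.imwrite('pics/pc0.png',np.hstack([a,b]))
E
```

```text
('top', 'scene')
board [497.83   1.09  -8.33 563.06]
stone [450.33 400.93  -5.02 -68.44]
sand [ 457.   -262.72   15.72  -44.8 ]
('top',)
board [497.44   1.49  -8.3  233.77]
stone [449.5  401.24  -5.09 -42.35]
sand [ 457.25 -261.87   15.8   -34.74]
('scene',)
board [499.61  -0.07  -8.48 323.58]
stone [451.81 398.6   -5.07 -29.23]
sand [ 443.39 -276.42   14.38  -17.39]
```

View pics/pc0.png

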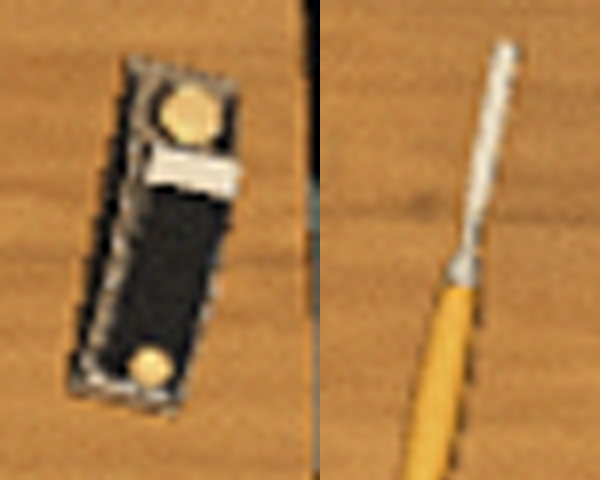

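The left half of the crop shows the plane, ends at about (183,71) and (127,400). The right half shows the chisel, tip at (508,40), handle downward and tilted. I'll measure both with rays on known heights.

```bash
cat >> fit.py <<'E'
def ray(n,u,v,z):
    c=CI[n];f=192/np.tan(np.radians(c['fovy'])/2);M=np.array(c['T'])
    d=M[:3,:3]@np.array([(u-c['cx'])/f,(v-c['cy'])/f,1]);o=M[:3,3]
    return (o+d*(z-o[2])/d[2])[:2]*1000
def axis(n,im,c,r,z,ang=None):
    """pixels that differ from the bench near c (mm), projected on z: extents"""
    I=cv2.cvtColor(im,cv2.COLOR_RGB2LAB).astype(float)
    v,u=np.mgrid[:384,:512]
    X=np.array([ray(n,a,b,z) for a,b in zip(u.ravel(),v.ravel())]).reshape(384,512,2)
    return I,X
E
python3 - <<'E'
from fit import *
cr=lambda U,V,u0,v0:((U+.5)/8-.5+u0,(V+.5)/8-.5+v0)
a=ray('top',*cr(183,71,375,195),.004);b=ray('top',*cr(127,400,375,195),.004)
d=a-b;print('plane',a,b,(a+b)/2,np.hypot(*d),np.degrees(np.arctan2(d[1],d[0])))
A=load('0')
for w in(('top','scene'),('top',),('scene',)):
    ims={k:A[k] for k in w}
    sole=rect(155,50,3)
    print(w,'plane sole',fit(((a+b)/2).tolist()+[-9],ims,[(*sole,3,'edge')]))
for n in('top','scene'):
    im=np.load(n+'0.npz')['im'];I,X=axis(n,im,None,None,.011)
    w=(abs(X[...,0]-440)<150)&(abs(X[...,1]-270)<50)
    bg=np.median(I[w],0);D=np.linalg.norm(I-bg,axis=2)
    hd=w&(I[...,2]-bg[2]>8)&(I[...,0]>bg[0]-5)
    bl=w&(I[...,0]>bg[0]+20)&(I[...,2]<bg[2]-8)
    for nm,m in(('handle',hd),('blade',bl)):
        _,l,st,_=cv2.connectedComponentsWithStats(m.astype(np.uint8));k=1+st[1:,4].argmax();Q=X[l==k]
        c=Q.mean(0);e=np.linalg.svd(Q-c)[2][0];e*=np.sign(e[0]);t=(Q-c)@e
        print(n,nm,len(Q),c,np.degrees(np.arctan2(e[1],e[0])),c+e*t.min(),c+e*t.max(),np.ptp((Q-c)@[-e[1],e[0]]))
E
```

```text
plane [ 562.41 -411.88] [ 413.74 -383.42] [ 488.08 -397.65] 151.3732772756304 -10.839660767112054
('top', 'scene') plane sole [ 486.81 -397.58  -11.81  -62.61]
('top',) plane sole [ 485.11 -396.94  -12.28  -35.79]
('scene',) plane sole [ 487.29 -398.07  -10.88  -28.15]
top handle 130 [394.15 275.13] -7.707564583496225 [349.13 281.23] [442.23 268.63] 18.028321930514217
top blade 70 [503.62 260.02] -7.639544025412391 [445.07 267.87] [553.85 253.28] 9.494958364629813
scene handle 107 [398.33 275.04] -9.181592947277917 [355.7  281.93] [444.22 267.62] 21.40966632108431
scene blade 42 [514.05 254.58] -10.177783600297156 [471.78 262.17] [549.93 248.14] 10.509519239132072
```

```bash
cat > plan.py <<'E'
# plan.py x y z ang(world angle of the tool-y line) [more poses]: prints calls in tool fractions
import sys,numpy as np
from workcell import state
s=state();p=np.array(s['ee_pos']);R=np.array(s['ee_rot']);a=np.degrees(np.arctan2(R[1,1],R[0,1]))
print('t %.1f'%s['time_s'],'now',(p*1000).round(1),'ang %.1f'%a,'tilt',R[:,2].round(3),'F',np.round(s['contact_force'],1),'w %.1f'%(s['gripper_width']*1000),'gf %.0f'%s['grasp_force'],'j6 %.0f'%s['joint_pos'][5])
v=list(map(float,sys.argv[1:]))
for i in range(0,len(v),4):
    t=np.array(v[i:i+3])/1000;da=(v[i+3]-a+90)%180-90
    n=max(1,int(np.ceil(np.abs(t-p).max()/.13)),int(np.ceil(abs(da)/50)));st=(t-p)/n
    for k in range(n):
        c,d=np.cos(np.radians(a)),np.sin(np.radians(a))
        # tool y=(c,d), z down, x = y cross z = (-d... )
        y=np.array([c,d,0]);z=np.array([0,0,-1.]);x=np.cross(y,z)
        f=np.array([st@x,st@y,st@z])/.15
        print('  call',f.round(3),'yaw %.4f'%(-da/n/180))
        a+=da/n;p=p+st
E
python3 plan.py 450 400.5 120 85 450 400.5 14 85
```

```text
t 0.1 now [149.1 657.9 241.5] ang -102.8 tilt [-0.    -0.001 -1.   ] F [-0.7 -0.  -0.2] w 85.2 gf 0 j6 -17
  call [0.779 0.41  0.27 ] yaw -0.0144
  call [0.759 0.445 0.27 ] yaw -0.0144
  call [0.738 0.479 0.27 ] yaw -0.0144
  call [ 0.    -0.     0.707] yaw -0.0000
```

Emit:
{"fn": "apply_moves", "kwargs": {
  "rows": [
    [0.39,0.205,0.135,-0.007,85],
    [0.779,0.41,0.27,-0.0144,85],
    [0.779,0.41,0.27,-0.0144,85]
  ]
}}

```text
time_s: 0.48
ee_pos: [0.2513, 0.5693, 0.2003]
ee_rot: [[0.984, -0.179, -0.001], [-0.179, -0.984, -0.003], [-0.0, 0.003, -1.0]]
contact_force: [-0.5, -0.2, -0.1]
gripper_width: 0.0849
grasp_force: 0.0
```

Emit:
{"fn": "apply_moves", "kwargs": {
  "rows": [
    [0.38,0.223,0.135,-0.007,85],
    [0.759,0.445,0.27,-0.0144,85],
    [0.759,0.445,0.27,-0.0144,85]
  ]
}}

```text
time_s: 0.85
ee_pos: [0.3513, 0.484, 0.1599]
ee_rot: [[0.991, -0.135, -0.001], [-0.135, -0.991, -0.002], [-0.001, 0.003, -1.0]]
contact_force: [0.4, 0.9, 0.4]
gripper_width: 0.0853
grasp_force: 0.0
```

Emit:
{"fn": "apply_moves", "kwargs": {
  "rows": [
    [0.37,0.24,0.135,-0.007,85],
    [0.738,0.479,0.27,-0.0144,85],
    [0.738,0.479,0.27,-0.0144,85],
    [0.738,0.479,0.27,-0.0144,85]
  ]
}}

```text
time_s: 1.35
ee_pos: [0.4505, 0.4008, 0.1206]
ee_rot: [[0.996, -0.089, -0.0], [-0.089, -0.996, -0.0], [-0.0, 0.0, -1.0]]
contact_force: [0.7, 0.5, -0.1]
gripper_width: 0.0852
grasp_force: 0.0
```

```bash
python3 plan.py 450 400.5 14 85
python3 - <<'E'
from h import *
im,d=grab_frame('top');cv2.imwrite('pics/t1.png',cv2.resize(im[170:300,130:290,::-1],None,fx=4,fy=4))
E
```

```text
t 1.4 now [450.5 400.8 120.6] ang -95.1 tilt [-0. -0. -1.] F [ 0.7  0.5 -0.1] w 85.2 gf 0 j6 25
  call [-0.003  0.003  0.711] yaw -0.0004
```

View pics/t1.png

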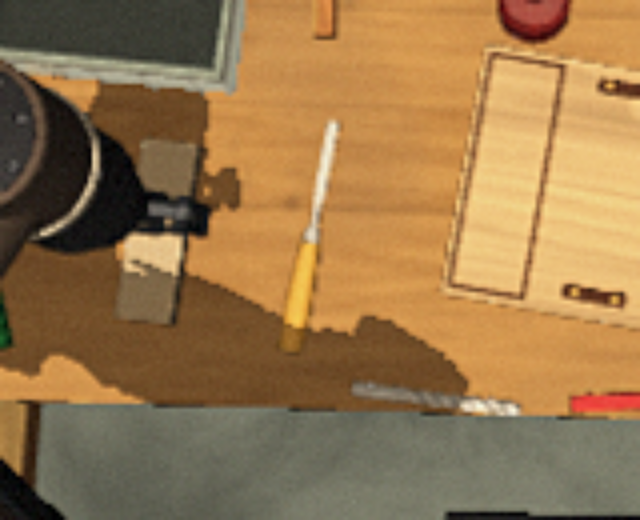

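The gripper, at (170,215) in the crop, straddles the stone at its middle. Descending.

Emit:
{"fn": "apply_moves", "kwargs": {
  "rows": [
    [0,0,0.3,0,85],
    [0,0,0.55,0,85],
    [0,0,0.66,0,85],
    [0,0,0.71,0,85],
    [0,0,0.71,0,85]
  ],
  "newtons": 70
}}

```text
time_s: 2.02
ee_pos: [0.4501, 0.4017, 0.0149]
ee_rot: [[0.996, -0.086, 0.001], [-0.086, -0.996, 0.001], [0.0, -0.001, -1.0]]
contact_force: [-0.4, -0.1, -1.2]
gripper_width: 0.0852
grasp_force: 0.0
```

Emit:
{"fn": "apply_moves", "kwargs": {
  "rows": [
    [0,0,0,0,44],
    [0,0,0,0,40],
    [0,0,0,0,40],
    [0,0,0,0,40],
    [0,0,0,0,40]
  ]
}}

```text
time_s: 2.65
ee_pos: [0.4506, 0.4016, 0.0158]
ee_rot: [[0.996, -0.087, 0.001], [-0.087, -0.996, 0.002], [0.001, -0.002, -1.0]]
contact_force: [-2.3, -0.4, 6.0]
gripper_width: 0.0485
grasp_force: 74.4
```

Emit:
{"fn": "apply_moves", "kwargs": {
  "rows": [
    [0,0,-0.1,0,40],
    [0,0,-0.3,0,40],
    [0,0,-0.6,0,40],
    [0,0,-0.7,0,40],
    [0,0,-0.7,0,40]
  ]
}}

```text
time_s: 3.28
ee_pos: [0.45, 0.401, 0.1201]
ee_rot: [[0.996, -0.087, 0.001], [-0.087, -0.996, 0.002], [0.0, -0.002, -1.0]]
contact_force: [-0.5, 0.1, -7.2]
gripper_width: 0.0485
grasp_force: 74.1
```

```bash
python3 plan.py 498.2 0.9 120 81.65 498.2 0.9 30 81.65
```

```text
t 3.3 now [450.  401.  120.1] ang -95.0 tilt [ 0.001  0.002 -1.   ] F [-0.5  0.1 -7.2] w 48.5 gf 74 j6 25
  call [0.138 0.657 0.   ] yaw 0.0046
  call [0.148 0.655 0.   ] yaw 0.0046
  call [0.157 0.653 0.   ] yaw 0.0046
  call [0.167 0.651 0.   ] yaw 0.0046
  call [-0.   0.   0.6] yaw -0.0000
```

Emit:
{"fn": "apply_moves", "kwargs": {
  "rows": [
    [0.04,0.2,0,0.002,40],
    [0.1,0.5,0,0.0046,40],
    [0.138,0.657,0,0.0046,40]
  ]
}}

```text
time_s: 3.65
ee_pos: [0.4607, 0.2978, 0.1171]
ee_rot: [[0.995, -0.103, -0.003], [-0.103, -0.995, -0.003], [-0.003, 0.003, -1.0]]
contact_force: [-0.2, 0.4, -5.8]
gripper_width: 0.0485
grasp_force: 74.3
```

Emit:
{"fn": "apply_moves", "kwargs": {
  "rows": [
    [0.07,0.33,0,0.002,40],
    [0.148,0.655,0,0.0046,40]
  ]
}}

```text
time_s: 3.9
ee_pos: [0.4735, 0.1991, 0.1179]
ee_rot: [[0.993, -0.115, -0.002], [-0.115, -0.993, -0.001], [-0.002, 0.002, -1.0]]
contact_force: [0.4, -0.5, -5.1]
gripper_width: 0.0484
grasp_force: 74.4
```

Emit:
{"fn": "apply_moves", "kwargs": {
  "rows": [
    [0.08,0.33,0,0.002,40],
    [0.157,0.653,0,0.0046,40]
  ]
}}

```text
time_s: 4.15
ee_pos: [0.4856, 0.099, 0.1181]
ee_rot: [[0.991, -0.13, -0.002], [-0.13, -0.991, -0.001], [-0.002, 0.001, -1.0]]
contact_force: [1.5, -0.8, -5.8]
gripper_width: 0.0483
grasp_force: 74.4
```

Emit:
{"fn": "apply_moves", "kwargs": {
  "rows": [
    [0.08,0.33,0,0.002,40],
    [0.14,0.55,0,0.0046,40],
    [0.167,0.651,0,0.0046,40],
    [0.167,0.651,0,0.0046,40],
    [0.167,0.651,0,0.0046,40]
  ]
}}

```text
time_s: 4.78
ee_pos: [0.4984, 0.0014, 0.1189]
ee_rot: [[0.99, -0.144, -0.0], [-0.144, -0.99, 0.0], [-0.0, 0.0, -1.0]]
contact_force: [-0.8, 0.6, -6.1]
gripper_width: 0.0486
grasp_force: 74.5
```

```bash
python3 plan.py 498.2 0.9 34 81.65
python3 - <<'E'
from h import *
for n in('top','scene'):
    im,d,P=cloud(n);np.savez(n+'1.npz',im=im,P=P)
im=np.load('scene1.npz')['im'];cv2.imwrite('pics/s1.png',cv2.resize(im[150:300,190:350,::-1],None,fx=4,fy=4,interpolation=cv2.INTER_CUBIC))
E
```

```text
t 4.8 now [498.4   1.4 118.9] ang -98.3 tilt [-0.  0. -1.] F [-0.8  0.6 -6.1] w 48.6 gf 74 j6 59
  call [-0.001  0.003  0.566] yaw 0.0004
```

View pics/s1.png

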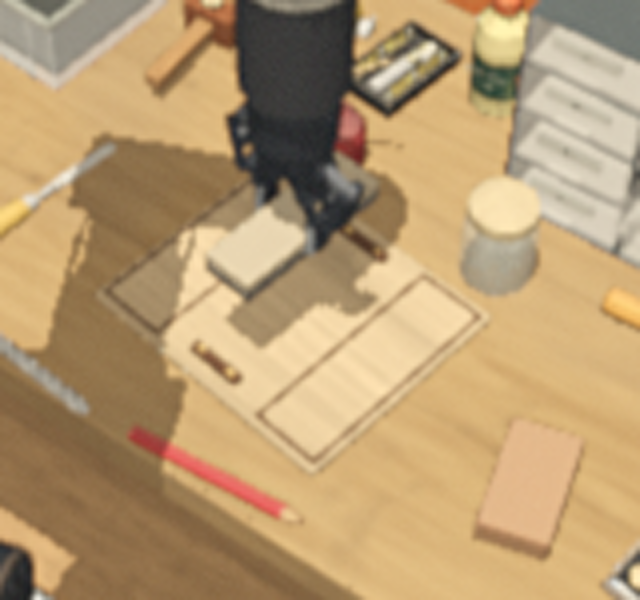

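The stone is held level above the board, at (265,240) in the crop, between the stops at (360,240) and (215,362). Lowering.

Emit:
{"fn": "apply_moves", "kwargs": {
  "rows": [
    [0,0,0.2,0,40],
    [0,0.003,0.4,0,40],
    [0,0.003,0.52,0,40],
    [0,0.003,0.57,0,40],
    [0,0.003,0.57,0,40]
  ]
}}

```text
time_s: 5.5
ee_pos: [0.4984, 0.0008, 0.0337]
ee_rot: [[0.99, -0.143, -0.0], [-0.143, -0.99, -0.0], [-0.0, 0.0, -1.0]]
contact_force: [-0.1, -0.4, -5.8]
gripper_width: 0.0485
grasp_force: 74.3
```

Emit:
{"fn": "apply_moves", "kwargs": {
  "rows": [
    [0,0,0.02,0,40],
    [0,0,0.04,0,40],
    [0,0,0.05,0,40],
    [0,0,0.055,0,40],
    [0,0,0.055,0,40]
  ]
}}

```text
time_s: 6.12
ee_pos: [0.4984, 0.0003, 0.0256]
ee_rot: [[0.99, -0.144, -0.0], [-0.144, -0.99, -0.0], [0.0, 0.0, -1.0]]
contact_force: [0.4, -0.6, -5.1]
gripper_width: 0.0488
grasp_force: 74.4
```

Emit:
{"fn": "apply_moves", "kwargs": {
  "rows": [
    [0,0,0.005,0,40],
    [0,0,0.007,0,40],
    [0,0,0.007,0,40]
  ]
}}

```text
time_s: 6.5
ee_pos: [0.4985, 0.0004, 0.0249]
ee_rot: [[0.99, -0.144, 0.0], [-0.144, -0.99, 0.0], [0.0, -0.0, -1.0]]
contact_force: [-2.2, -0.5, 1.6]
gripper_width: 0.0486
grasp_force: 75.3
```

Emit:
{"fn": "apply_moves", "kwargs": {
  "rows": [
    [0,0,0,0,56],
    [0,0,0,0,62],
    [0,0,0,0,68],
    [0,0,0,0,68]
  ]
}}

```text
time_s: 7.0
ee_pos: [0.4985, 0.0004, 0.0246]
ee_rot: [[0.99, -0.144, 0.0], [-0.144, -0.99, 0.0], [0.0, -0.0, -1.0]]
contact_force: [-0.7, -0.4, -0.5]
gripper_width: 0.068
grasp_force: 0.0
```

Emit:
{"fn": "apply_moves", "kwargs": {
  "rows": [
    [0,0,-0.1,0,70],
    [0,0,-0.4,0,70],
    [0,0,-0.7,0,70],
    [0,0,-0.8,0,85],
    [0,0,-0.8,0,85]
  ]
}}

```text
time_s: 7.62
ee_pos: [0.4988, 0.0006, 0.1453]
ee_rot: [[0.99, -0.144, 0.002], [-0.144, -0.99, 0.001], [0.002, -0.001, -1.0]]
contact_force: [0.6, -0.3, -1.3]
gripper_width: 0.0848
grasp_force: 0.0
```

```bash
python3 plan.py 457 -263 145 -74.3 457 -263 18 -74.3
```

```text
t 7.6 now [498.8   0.6 145.3] ang -98.3 tilt [ 0.002  0.001 -1.   ] F [ 0.6 -0.3 -1.3] w 84.8 gf 0 j6 59
  call [-0.007  0.593  0.001] yaw -0.0444
  call [-0.09   0.586  0.001] yaw -0.0444
  call [-0.171  0.568  0.001] yaw -0.0444
  call [-0.    -0.     0.847] yaw 0.0000
```

Emit:
{"fn": "apply_moves", "kwargs": {
  "rows": [
    [0,0.3,0,-0.02,85],
    [-0.007,0.593,0,-0.0444,85],
    [-0.007,0.593,0,-0.0444,85]
  ]
}}

```text
time_s: 8.0
ee_pos: [0.4827, -0.0896, 0.1426]
ee_rot: [[1.0, -0.008, -0.003], [-0.008, -1.0, -0.0], [-0.003, 0.0, -1.0]]
contact_force: [-0.0, 0.4, -0.2]
gripper_width: 0.0851
grasp_force: 0.0
```

Emit:
{"fn": "apply_moves", "kwargs": {
  "rows": [
    [-0.04,0.3,0,-0.02,85],
    [-0.09,0.586,0,-0.0444,85],
    [-0.09,0.586,0,-0.0444,85]
  ]
}}

```text
time_s: 8.38
ee_pos: [0.4693, -0.1768, 0.1429]
ee_rot: [[0.991, 0.131, -0.003], [0.131, -0.991, 0.0], [-0.003, -0.0, -1.0]]
contact_force: [0.2, 0.3, -0.3]
gripper_width: 0.0848
grasp_force: 0.0
```

Emit:
{"fn": "apply_moves", "kwargs": {
  "rows": [
    [-0.08,0.3,0,-0.02,85],
    [-0.171,0.568,0,-0.0444,85],
    [-0.171,0.568,0,-0.0444,85],
    [-0.171,0.568,0,-0.0444,85]
  ]
}}

```text
time_s: 8.88
ee_pos: [0.4563, -0.2625, 0.1436]
ee_rot: [[0.963, 0.269, -0.001], [0.269, -0.963, 0.0], [-0.001, -0.001, -1.0]]
contact_force: [-0.4, -0.1, -0.1]
gripper_width: 0.0849
grasp_force: 0.0
```

```bash
python3 - <<'E'
from fit import *
for n in('top','scene'):
    im,d=grab_frame(n);np.savez(n+'2.npz',im=im)
A=load('2')
for w in(('top','scene'),('top',),('scene',)):
    ims={k:A[k] for k in w}
    print(w,'board',fit((498,1,-8.3),ims,boardterms()[1:],(5,5,3)),'stone',fit((498,1,-8.3),ims,[(*rect(160,50,34),3,'edge')],(6,6,3)))
S,P=[np.load(n+'2.npz')['im'] for n in('scene','top')]
cv2.imwrite('pics/s2.png',cv2.resize(np.hstack([S[170:300,210:360],P[170:300,225:375]])[...,::-1],None,fx=2.6,fy=2.6,interpolation=cv2.INTER_CUBIC))
E
python3 plan.py 457 -263 18 -74.3
```

```text
('top', 'scene') board [497.97   0.81  -8.17 543.65] stone [499.97  -0.1   -9.59 -56.01]
('top',) board [496.93   0.98  -8.51 205.13] stone [500.75   1.79  -8.59 -34.46]
('scene',) board [499.71   0.38  -8.43 334.87] stone [498.21  -2.59  -8.66 -26.64]
t 9.0 now [ 456.7 -262.2  144.1] ang -74.3 tilt [-0.001  0.    -1.   ] F [ 0.9 -0.6 -0.6] w 84.8 gf 0 j6 114
  call [0.001 0.006 0.84 ] yaw -0.0000
```

View pics/s2.png

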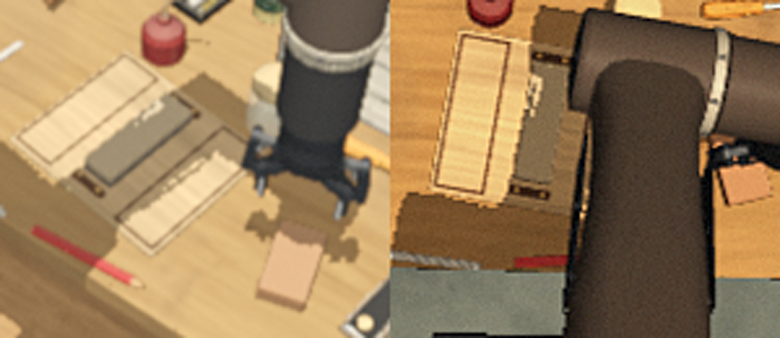

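The left half shows the stone flat between the stops, at (145,137), but the arm hides and shadows the board. I'll step aside to check the stone's centring before stacking on it.

Emit:
{"fn": "apply_moves", "kwargs": {
  "rows": [
    [0,0.33,-0.2,0,85],
    [0,0.67,-0.2,0,85],
    [0,1,-0.2,0,85],
    [0,1,-0.2,0,85]
  ]
}}

```text
time_s: 9.48
ee_pos: [0.4979, -0.4092, 0.1734]
ee_rot: [[0.963, 0.269, -0.001], [0.269, -0.963, 0.0], [-0.001, -0.0, -1.0]]
contact_force: [-0.2, 0.6, -0.4]
gripper_width: 0.0851
grasp_force: 0.0
```

Emit:
{"fn": "apply_moves", "kwargs": {
  "rows": [
    [-0.3,0.3,0,0,85],
    [-0.6,0.6,0,0,85],
    [-0.6,0.6,0,0,85]
  ]
}}

```text
time_s: 9.85
ee_pos: [0.433, -0.5201, 0.1739]
ee_rot: [[0.964, 0.267, -0.001], [0.267, -0.964, 0.0], [-0.001, -0.001, -1.0]]
contact_force: [0.9, 0.0, 0.2]
gripper_width: 0.0851
grasp_force: 0.0
```

```bash
python3 - <<'E'
from fit import *
for n in('top','scene'):
    im,d=grab_frame(n);np.savez(n+'3.npz',im=im)
A=load('3')
for w in(('top','scene'),('top',),('scene',)):
    ims={k:A[k] for k in w}
    print(w,'board',fit((498,1,-8.3),ims,boardterms()[1:],(5,5,3)),'stone',fit((498,1,-8.3),ims,[(*rect(160,50,34),3,'edge')],(6,6,3)),'sand',fit((457,-263,15.7),ims,[(*rect(112,64,30),3,'edge')],(6,6,3)))
S,P=[np.load(n+'3.npz')['im'] for n in('scene','top')]
cv2.imwrite('pics/s3.png',cv2.resize(np.hstack([S[170:300,210:360],P[170:300,225:375]])[...,::-1],None,fx=2.6,fy=2.6,interpolation=cv2.INTER_CUBIC))
E
python3 plan.py 457 -263 145 -74.3  457 -263 18 -74.3
```

```text
('top', 'scene') board [497.76   0.94  -8.21 579.06] stone [499.74  -2.22  -7.87 -50.49] sand [ 453.96 -272.04   16.39  -36.42]
('top',) board [497.3    1.31  -8.27 237.51] stone [500.23  -1.82  -8.14 -26.15] sand [ 451.18 -263.72   14.92  -23.05]
('scene',) board [499.44  -0.06  -8.21 337.53] stone [498.39  -2.54  -8.11 -25.54] sand [ 454.89 -267.19   15.05  -16.17]
t 9.9 now [ 434.5 -518.   174.2] ang -74.4 tilt [-0.     0.001 -1.   ] F [-0.  -0.1  0.1] w 85.0 gf 0 j6 139
  call [ 0.301 -0.798  0.097] yaw -0.0002
  call [ 0.302 -0.798  0.097] yaw -0.0002
  call [0.    0.    0.847] yaw -0.0000
```

View pics/s3.png

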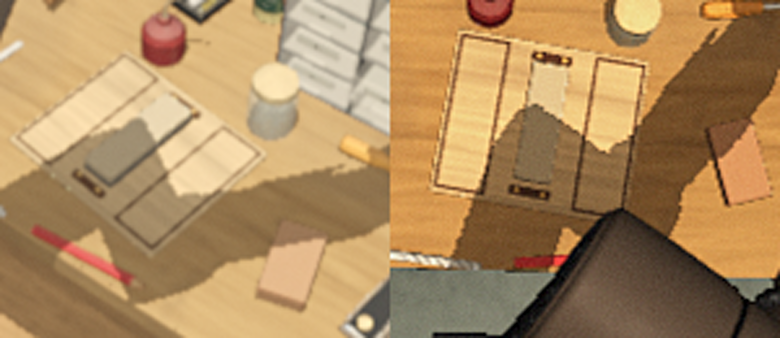

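The left half shows the stone at (145,137), the right half at (543,120), both lit on their far part, between the stops at (551,58) and (530,191). I'll read a profile across the lit part to settle the lateral offset.

Run:
```python
from fit import *
for n,xs in(('top',(38,66)),('scene',(38,66))):
    I=lab(np.load(n+'3.npz')['im'],.3)
    for tag,z in(('line',9),('stonetop',34)):
        y=np.arange(-75,76,1.);pr=[]
        for x in np.linspace(*xs,15):
            u,v=proj(n,T((498,.9,-8.25),np.c_[np.full(len(y),x),y,np.full(len(y),z)]))
            pr.append([map_coordinates(I[...,k],[v,u],order=1) for k in range(3)])
        p=np.mean(pr,0)
        if tag=='line':
            for c in(62,-62):
                m=abs(y-c)<8;w=np.maximum(np.median(p[0][m])-p[0][m],0);print(n,'line',c,(w*y[m]).sum()/w.sum())
        else:
            for c in(25,-25):
                m=abs(y-c)<10;print(n,'edge',c,'\n',np.c_[y[m],p[:,m].T].round(0).astype(int)[::1].tolist())
```

```text
top line 62 62.276484628304395
top line -62 -61.745936433684136
top edge 25 
 [[16, 211, 131, 160], [17, 211, 131, 160], [18, 211, 131, 160], [19, 209, 132, 160], [20, 206, 132, 160], [21, 200, 133, 159], [22, 193, 133, 159], [23, 185, 134, 159], [24, 175, 135, 159], [25, 166, 136, 160], [26, 163, 137, 161], [27, 168, 138, 163], [28, 178, 139, 166], [29, 188, 138, 167], [30, 194, 138, 168], [31, 196, 138, 168], [32, 196, 137, 168], [33, 195, 137, 168], [34, 195, 137, 168]]
top edge -25 
 [[-34, 200, 136, 169], [-33, 200, 136, 169], [-32, 199, 136, 169], [-31, 197, 137, 169], [-30, 195, 137, 168], [-29, 194, 137, 168], [-28, 194, 137, 167], [-27, 195, 136, 165], [-26, 195, 135, 164], [-25, 198, 134, 162], [-24, 202, 133, 161], [-23, 207, 131, 159], [-22, 212, 131, 159], [-21, 213, 130, 159], [-20, 212, 131, 159], [-19, 210, 131, 160], [-18, 209, 132, 160], [-17, 208, 132, 161], [-16, 208, 132, 161]]
scene line 62 61.350239406014786
scene line -62 -62.743214122331295
scene edge 25 
 [[16, 222, 129, 148], [17, 221, 129, 148], [18, 221, 129, 148], [19, 220, 129, 149], [20, 218, 129, 149], [21, 217, 129, 149], [22, 215, 130, 150], [23, 213, 130, 151], [24, 211, 130, 152], [25, 210, 131, 153], [26, 209, 131, 154], [27, 209, 131, 154], [28, 210, 131, 155], [29, 210, 131, 155], [30, 211, 131, 155], [31, 211, 131, 155], [32, 211, 131, 155], [33, 212, 131, 155], [34, 212, 131, 155]]
scene edge -25 
 [[-34, 119, 130, 142], [-33, 119, 130, 142], [-32, 126, 130, 142], [-31, 137, 130, 144], [-30, 150, 130, 145], [-29, 165, 130, 146], [-28, 179, 129, 148], [-27, 191, 129, 148], [-26, 202, 129, 149], [-25, 210, 129, 149], [-24, 216, 129, 149], [-23, 220, 129, 149], [-22, 223, 129, 149], [-21, 224, 129, 149], [-20, 224, 129, 148], [-19, 224, 129, 148], [-18, 223, 129, 148], [-17, 223, 129, 148], [-16, 223, 129, 148]]
```

The stone is within about 1.5 mm of centre laterally and 2 mm along, which is good. Now the sanding block.

Emit:
{"fn": "apply_moves", "kwargs": {
  "rows": [
    [0.15,-0.4,0.05,0,85],
    [0.3,-0.798,0.097,0,85],
    [0.3,-0.798,0.097,0,85]
  ]
}}

```text
time_s: 10.32
ee_pos: [0.4464, -0.386, 0.1601]
ee_rot: [[0.961, 0.275, 0.0], [0.275, -0.961, 0.001], [0.0, -0.001, -1.0]]
contact_force: [-0.6, -0.9, 1.2]
gripper_width: 0.0846
grasp_force: 0.0
```

Emit:
{"fn": "apply_moves", "kwargs": {
  "rows": [
    [0.15,-0.4,0.05,0,85],
    [0.3,-0.798,0.097,0,85],
    [0.3,-0.798,0.097,0,85],
    [0.3,-0.798,0.097,0,85]
  ]
}}

```text
time_s: 10.82
ee_pos: [0.4575, -0.2628, 0.146]
ee_rot: [[0.962, 0.273, 0.001], [0.273, -0.962, -0.0], [0.001, 0.001, -1.0]]
contact_force: [0.8, -0.5, -0.4]
gripper_width: 0.085
grasp_force: 0.0
```

```bash
python3 plan.py 457 -263 18 -74.3
python3 - <<'E'
from h import *
im,d=grab_frame('scene');cv2.imwrite('pics/s4.png',cv2.resize(im[220:310,270:390,::-1],None,fx=5,fy=5,interpolation=cv2.INTER_CUBIC))
E
```

```text
t 10.8 now [ 457.5 -262.8  146. ] ang -74.2 tilt [ 0.001 -0.    -1.   ] F [ 0.8 -0.5 -0.4] w 85.0 gf 0 j6 114
  call [-0.004  0.     0.853] yaw 0.0008
```

View pics/s4.png

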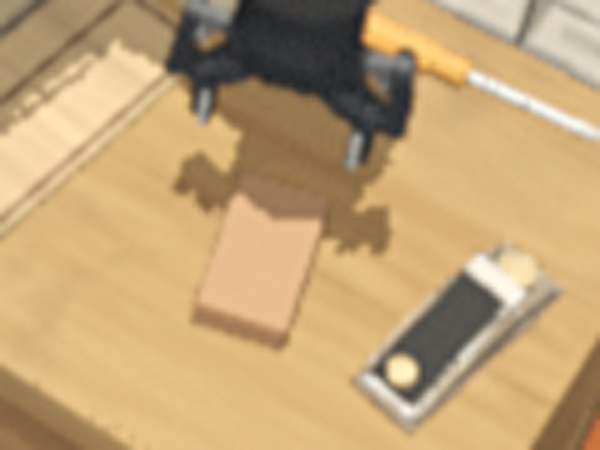

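The block shows clearly below the jaws, with top-face corners near (240,180), (327,207), (289,335) and (195,307). I'll convert those as a check.

Run:
```python
from fit import *
Q=np.array([ray('scene',(x+.5)/5-.5+270,(y+.5)/5-.5+220,.03) for x,y in((240,180),(327,207),(289,335),(195,307))])
print(Q,Q.mean(0)); d=Q[:2].mean(0)-Q[2:].mean(0);print(np.hypot(*d),np.degrees(np.arctan2(d[1],d[0])),np.hypot(*(Q[0]-Q[1])))
```

```text
[[ 491.69 -230.1 ]
 [ 507.19 -287.25]
 [ 409.5  -315.91]
 [ 391.76 -257.34]] [ 450.04 -272.65]
102.68707519873979 15.797441930666555 59.21133759492224
```

Emit:
{"fn": "apply_moves", "kwargs": {
  "rows": [
    [0,0,0.2,0,85],
    [0,0,0.4,0,85],
    [0,0,0.5,0,85],
    [0,0,0.5,0,85]
  ],
  "newtons": 45
}}

```text
time_s: 11.38
ee_pos: [0.456, -0.2644, 0.0696]
ee_rot: [[0.963, 0.269, -0.002], [0.269, -0.963, 0.0], [-0.002, -0.001, -1.0]]
contact_force: [1.1, 0.3, 0.9]
gripper_width: 0.0851
grasp_force: 0.0
```

The two estimates of the block's y differ by 10 mm. I'll resolve that with a colour mask in the unobstructed first images before going lower.

Run:
```python
from fit import *
for n in('top','scene'):
    im=np.load(n+'0.npz')['im'];I,X=axis(n,im,0,0,.030)
    w=(abs(X[...,0]-455)<90)&(abs(X[...,1]+268)<75)
    bg=np.median(I[w],0);m=w&(I[...,2]<bg[2]-9)&(I[...,0]>bg[0]-20)
    m=cv2.morphologyEx(m.astype(np.uint8),cv2.MORPH_OPEN,np.ones((3,3)))
    _,l,st,_=cv2.connectedComponentsWithStats(m);k=1+st[1:,4].argmax();Q=X[l==k]
    print(n,bg,I[l==k].mean(0),len(Q),Q.mean(0),cv2.minAreaRect(Q.astype(np.float32)))
A=load('0')
print([ (w,fit((452,-272,15.7),{k:A[k] for k in w},[(*rect(112,64,30),3,'edge')],(8,8,4))) for w in(('top',),('scene',))])
for p in((457,-262.5,15.7),(450,-272.5,15.7),(446,-275,15)):print(p,[score(p,{k:A[k]},*rect(112,64,30),3,'edge') for k in A])
im=np.load('top0.npz')['im'].copy();v=cv2.resize(im[205:260,335:385,::-1],None,fx=10,fy=10,interpolation=cv2.INTER_CUBIC)
for p,c in(((457,-262.5,15.7),(0,255,0)),((450,-272.5,15.7),(255,0,0))):
    L=np.array([[56,32,30],[56,-32,30],[-56,-32,30],[-56,32,30]],float);u,w=proj('top',T(p,L))
    cv2.polylines(v,[np.c_[(u-335+.5)*10,(w-205+.5)*10].astype(int)],True,c,1)
cv2.imwrite('pics/sb.png',v)
```

```text
Traceback (most recent call last):
ValueError: attempt to get argmax of an empty sequence
```

Run:
```python
from fit import *
A=load('0')
print([ (w,fit((452,-272,15.7),{k:A[k] for k in w},[(*rect(112,64,30),3,'edge')],(8,8,4))) for w in(('top',),('scene',))])
for p in((457,-262.5,15.7),(450,-272.5,15.7),(446,-275,15)):print(p,[score(p,{k:A[k]},*rect(112,64,30),3,'edge') for k in A])
im=np.load('top0.npz')['im'].copy();v=cv2.resize(im[205:260,335:385,::-1],None,fx=10,fy=10,interpolation=cv2.INTER_CUBIC)
for p,c in(((457,-262.5,15.7),(0,255,0)),((450,-272.5,15.7),(255,0,0))):
    L=np.array([[56,32,30],[56,-32,30],[-56,-32,30],[-56,32,30]],float);u,w=proj('top',T(p,L))
    cv2.polylines(v,[np.c_[(u-335+.5)*10,(w-205+.5)*10].astype(int)],True,c,1)
cv2.imwrite('pics/sb.png',v)
```

```text
[(('top',), array([ 450.67, -263.69,   14.94,  -33.98])), (('scene',), array([ 443.4 , -276.43,   14.39,  -17.39]))]
(457, -262.5, 15.7) [np.float64(-34.39223540083312), np.float64(-10.32183182565514)]
(450, -272.5, 15.7) [np.float64(-24.385693609295718), np.float64(-8.778851930786706)]
(446, -275, 15) [np.float64(-14.530171664026716), np.float64(-14.82181087372456)]
```

View pics/sb.png

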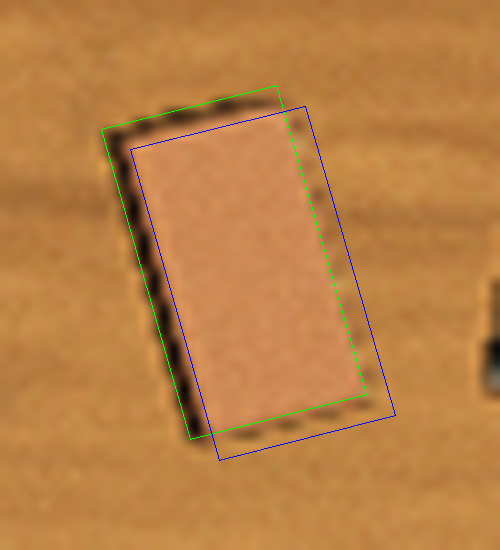

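The brown top face is centred at about (247,270), midway between the two outlines, so the block is at about (453,-268). I'll shift there and go down.

```bash
python3 plan.py 453 -268.5 50 -74.5 453 -268.5 18 -74.5
```

```text
t 11.4 now [ 456.  -264.4   69.6] ang -74.4 tilt [-0.002  0.    -1.   ] F [1.1 0.3 0.9] w 85.1 gf 0 j6 114
  call [-0.027  0.021  0.131] yaw 0.0006
  call [0.    0.    0.213] yaw -0.0000
```

Emit:
{"fn": "apply_moves", "kwargs": {
  "rows": [
    [-0.027,0.021,0.1,0,85],
    [-0.027,0.021,0.13,0,85],
    [-0.027,0.021,0.17,0,85],
    [-0.027,0.021,0.21,0,85]
  ]
}}

```text
time_s: 11.88
ee_pos: [0.4538, -0.2679, 0.0388]
ee_rot: [[0.963, 0.27, 0.001], [0.27, -0.963, -0.0], [0.0, 0.0, -1.0]]
contact_force: [-0.5, -0.0, 0.3]
gripper_width: 0.0847
grasp_force: 0.0
```

Emit:
{"fn": "apply_moves", "kwargs": {
  "rows": [
    [0,0,0.05,0,85],
    [0,0,0.1,0,85],
    [0,0,0.14,0,85],
    [0,0,0.14,0,85]
  ]
}}

```text
time_s: 12.38
ee_pos: [0.4532, -0.2678, 0.0173]
ee_rot: [[0.963, 0.27, -0.001], [0.27, -0.963, 0.0], [-0.001, -0.0, -1.0]]
contact_force: [0.5, -0.5, 0.7]
gripper_width: 0.0849
grasp_force: 0.0
```

Emit:
{"fn": "apply_moves", "kwargs": {
  "rows": [
    [0,0,0,0,56],
    [0,0,0,0,56],
    [0,0,0,0,56],
    [0,0,0,0,56]
  ]
}}

```text
time_s: 12.88
ee_pos: [0.4539, -0.268, 0.0184]
ee_rot: [[0.963, 0.27, 0.001], [0.27, -0.963, -0.0], [0.001, 0.0, -1.0]]
contact_force: [-1.5, -0.5, 5.2]
gripper_width: 0.0609
grasp_force: 49.5
```

Emit:
{"fn": "apply_moves", "kwargs": {
  "rows": [
    [0,0,-0.1,0,56],
    [0,0,-0.3,0,56],
    [0,0,-0.6,0,56],
    [0,0,-0.9,0,56],
    [0,0,-0.9,0,56]
  ]
}}

```text
time_s: 13.5
ee_pos: [0.4557, -0.2685, 0.1574]
ee_rot: [[0.963, 0.271, 0.007], [0.271, -0.963, -0.002], [0.007, 0.004, -1.0]]
contact_force: [0.1, -1.1, -0.6]
gripper_width: 0.061
grasp_force: 49.2
```

```bash
python3 plan.py 499 0 120 -98.25 499 0 58 -98.25;python3 - <<'E'
from h import *
im,d=grab_frame('scene');cv2.imwrite('pics/s5.png',cv2.resize(im[190:310,270:390,::-1],None,fx=4,fy=4,interpolation=cv2.INTER_CUBIC))
E
```

```text
t 13.5 now [ 455.7 -268.5  157.4] ang -74.3 tilt [ 0.007 -0.002 -1.   ] F [ 0.1 -1.1 -0.6] w 61.0 gf 49 j6 115
  call [ 0.254 -0.548  0.083] yaw 0.0444
  call [ 0.176 -0.578  0.083] yaw 0.0444
  call [ 0.094 -0.597  0.083] yaw 0.0444
  call [-0.     0.     0.413] yaw -0.0000
```

View pics/s5.png

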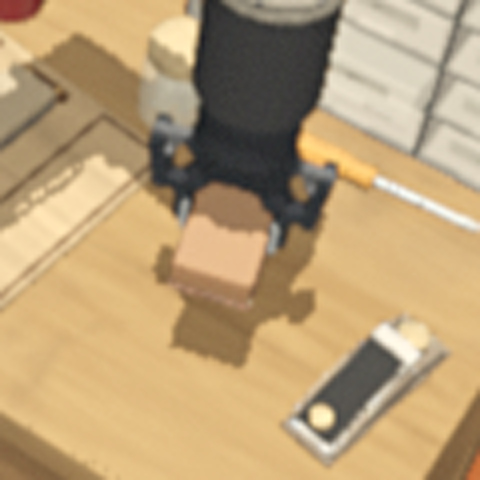

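The block hangs level between the pads at (220,250). Carrying it to the stone.

Emit:
{"fn": "apply_moves", "kwargs": {
  "rows": [
    [0.13,-0.27,0.0,0.02,56],
    [0.254,-0.548,0.08,0.0444,56],
    [0.254,-0.548,0.083,0.0444,56]
  ]
}}

```text
time_s: 13.92
ee_pos: [0.4669, -0.1763, 0.1389]
ee_rot: [[0.991, 0.135, -0.003], [0.135, -0.991, 0.001], [-0.003, -0.001, -1.0]]
contact_force: [0.6, -0.7, -1.4]
gripper_width: 0.061
grasp_force: 49.3
```

Emit:
{"fn": "apply_moves", "kwargs": {
  "rows": [
    [0.09,-0.29,0.04,0.02,56],
    [0.176,-0.578,0.083,0.0444,56],
    [0.176,-0.578,0.083,0.0444,56]
  ]
}}

```text
time_s: 14.3
ee_pos: [0.4823, -0.0875, 0.127]
ee_rot: [[1.0, -0.003, -0.002], [-0.003, -1.0, -0.0], [-0.002, 0.0, -1.0]]
contact_force: [-0.7, 0.1, -0.4]
gripper_width: 0.0607
grasp_force: 49.5
```

Emit:
{"fn": "apply_moves", "kwargs": {
  "rows": [
    [0.05,-0.3,0.04,0.02,56],
    [0.094,-0.597,0.083,0.0444,56],
    [0.094,-0.597,0.083,0.0444,56],
    [0.094,-0.597,0.083,0.0444,56]
  ]
}}

```text
time_s: 14.8
ee_pos: [0.4967, -0.0004, 0.1151]
ee_rot: [[0.99, -0.143, -0.001], [-0.143, -0.99, -0.001], [-0.001, 0.001, -1.0]]
contact_force: [-1.0, -0.1, -0.5]
gripper_width: 0.0609
grasp_force: 49.6
```

```bash
python3 plan.py 499 0 58 -98.25 499 0 53 -98.25
```

```text
t 14.8 now [ 4.967e+02 -4.000e-01  1.151e+02] ang -98.2 tilt [-0.001 -0.001 -1.   ] F [-1.  -0.1 -0.5] w 60.9 gf 50 j6 59
  call [ 0.015 -0.005  0.381] yaw 0.0000
  call [0.    0.    0.033] yaw -0.0000
```

Emit:
{"fn": "apply_moves", "kwargs": {
  "rows": [
    [0.01,0,0.15,0,56],
    [0.015,-0.005,0.28,0,56],
    [0.015,-0.005,0.36,0,56],
    [0.015,-0.005,0.38,0,56],
    [0.015,-0.005,0.38,0,56]
  ]
}}

```text
time_s: 15.42
ee_pos: [0.4997, 0.0005, 0.0588]
ee_rot: [[0.989, -0.145, 0.0], [-0.145, -0.989, -0.0], [0.0, 0.0, -1.0]]
contact_force: [-0.3, -0.8, 0.3]
gripper_width: 0.0606
grasp_force: 49.6
```

Emit:
{"fn": "apply_moves", "kwargs": {
  "rows": [
    [0,0,0.01,0,56],
    [0,0,0.02,0,56],
    [0,0,0.025,0,56],
    [0,0,0.03,0,56],
    [0,0,0.03,0,56]
  ]
}}

```text
time_s: 16.05
ee_pos: [0.4995, 0.0009, 0.054]
ee_rot: [[0.99, -0.144, -0.0], [-0.144, -0.99, -0.0], [-0.0, 0.0, -1.0]]
contact_force: [-0.3, -0.2, -1.1]
gripper_width: 0.0607
grasp_force: 49.6
```

Emit:
{"fn": "apply_moves", "kwargs": {
  "rows": [
    [0,0.005,0.005,0,56],
    [0,0.006,0.008,0,56],
    [0,0.006,0.011,0,56],
    [0,0.006,0.011,0,56]
  ]
}}

```text
time_s: 16.55
ee_pos: [0.4994, -0.0001, 0.0526]
ee_rot: [[0.99, -0.144, 0.0], [-0.144, -0.99, -0.0], [0.0, 0.0, -1.0]]
contact_force: [-1.6, 0.1, 3.4]
gripper_width: 0.0608
grasp_force: 50.0
```

Emit:
{"fn": "apply_moves", "kwargs": {
  "rows": [
    [0,0,0,0,66],
    [0,0,0,0,75],
    [0,0,0,0,80],
    [0,0,0,0,80]
  ]
}}

```text
time_s: 17.05
ee_pos: [0.4994, -0.0, 0.0524]
ee_rot: [[0.99, -0.144, 0.0], [-0.144, -0.99, -0.0], [0.0, 0.0, -1.0]]
contact_force: [-0.4, 1.0, -0.3]
gripper_width: 0.0804
grasp_force: 0.0
```

Emit:
{"fn": "apply_moves", "kwargs": {
  "rows": [
    [0,0,-0.1,0,80],
    [0,0,-0.3,0,80],
    [0,0,-0.6,0,85],
    [0,0,-0.8,0,85],
    [0,0,-0.8,0,85]
  ]
}}

```text
time_s: 17.68
ee_pos: [0.5008, 0.0004, 0.1749]
ee_rot: [[0.99, -0.144, 0.005], [-0.144, -0.99, 0.002], [0.005, -0.002, -1.0]]
contact_force: [-0.1, 0.4, -0.5]
gripper_width: 0.0849
grasp_force: 0.0
```

```bash
python3 plan.py 486 -397.5 140 -101.5 486 -397.5 18 -101.5
```

```text
t 17.7 now [5.008e+02 4.000e-01 1.749e+02] ang -98.3 tilt [ 0.005  0.002 -1.   ] F [-0.1  0.4 -0.5] w 84.9 gf 0 j6 59
  call [0.071 0.66  0.058] yaw 0.0045
  call [0.08  0.659 0.058] yaw 0.0045
  call [0.09  0.658 0.058] yaw 0.0045
  call [0.099 0.656 0.058] yaw 0.0045
  call [0.    0.    0.813] yaw -0.0000
```

Emit:
{"fn": "apply_moves", "kwargs": {
  "rows": [
    [0.04,0.33,0.03,0,85],
    [0.071,0.66,0.058,0.0045,85],
    [0.071,0.66,0.058,0.0045,85]
  ]
}}

```text
time_s: 18.05
ee_pos: [0.4944, -0.1019, 0.1623]
ee_rot: [[0.987, -0.162, -0.003], [-0.162, -0.987, -0.0], [-0.002, 0.001, -1.0]]
contact_force: [0.8, 0.5, 0.1]
gripper_width: 0.0852
grasp_force: 0.0
```

Emit:
{"fn": "apply_moves", "kwargs": {
  "rows": [
    [0.04,0.33,0.03,0,85],
    [0.08,0.659,0.058,0.0045,85],
    [0.08,0.659,0.058,0.0045,85]
  ]
}}

```text
time_s: 18.42
ee_pos: [0.491, -0.2009, 0.1537]
ee_rot: [[0.984, -0.176, -0.002], [-0.176, -0.984, 0.0], [-0.002, 0.0, -1.0]]
contact_force: [0.4, 0.1, 0.1]
gripper_width: 0.0851
grasp_force: 0.0
```

Emit:
{"fn": "apply_moves", "kwargs": {
  "rows": [
    [0.045,0.33,0.03,0,85],
    [0.09,0.658,0.058,0.0045,85],
    [0.09,0.658,0.058,0.0045,85]
  ]
}}

```text
time_s: 18.8
ee_pos: [0.4878, -0.2999, 0.1451]
ee_rot: [[0.982, -0.189, -0.002], [-0.189, -0.982, 0.0], [-0.002, -0.0, -1.0]]
contact_force: [-1.3, 0.8, 0.7]
gripper_width: 0.0849
grasp_force: 0.0
```

Emit:
{"fn": "apply_moves", "kwargs": {
  "rows": [
    [0.05,0.33,0.03,0,85],
    [0.099,0.656,0.058,0.0045,85],
    [0.099,0.656,0.058,0.0045,85],
    [0.099,0.656,0.058,0.0045,85]
  ]
}}

```text
time_s: 19.3
ee_pos: [0.4846, -0.3968, 0.1372]
ee_rot: [[0.98, -0.2, -0.001], [-0.2, -0.98, 0.001], [-0.001, -0.0, -1.0]]
contact_force: [-0.1, -0.8, 0.5]
gripper_width: 0.0851
grasp_force: 0.0
```

```bash
python3 plan.py 486 -397.5 18 -101.5;python3 - <<'E'
from fit import *
for n in('top','scene'):
    im,d=grab_frame(n);np.savez(n+'4.npz',im=im)
S,P=[np.load(n+'4.npz')['im'] for n in('scene','top')]
cv2.imwrite('pics/s6.png',cv2.resize(np.hstack([S[170:310,215:375],P[170:310,225:425]])[...,::-1],None,fx=2.2,fy=2.2,interpolation=cv2.INTER_CUBIC))
A=load('4')
for w in(('top',),('scene',)):
    ims={k:A[k] for k in w}
    print(w,'board',fit((498,1,-8.3),ims,boardterms()[1:],(5,5,3)),'stone',fit((499,0,-8.3),ims,[(*rect(160,50,34),3,'edge')],(6,6,3)),'sand',fit((499,0,-8.3),ims,[(*rect(112,64,64),3,'edge')],(6,6,3)))
E
```

```text
t 19.3 now [ 484.6 -396.8  137.2] ang -101.5 tilt [-0.001  0.001 -1.   ] F [-0.1 -0.8  0.5] w 85.1 gf 0 j6 100
  call [0.01  0.003 0.794] yaw -0.0001
('top',) board [497.35   1.29  -8.32 207.  ] stone [501.03   2.9   -8.72 -28.37] sand [498.58   2.35  -8.16 -35.22]
('scene',) board [499.37  -0.3   -8.46 306.38] stone [499.53   5.11  -6.29 -17.21] sand [505.02  -0.54  -7.22 -24.14]
```

View pics/s6.png

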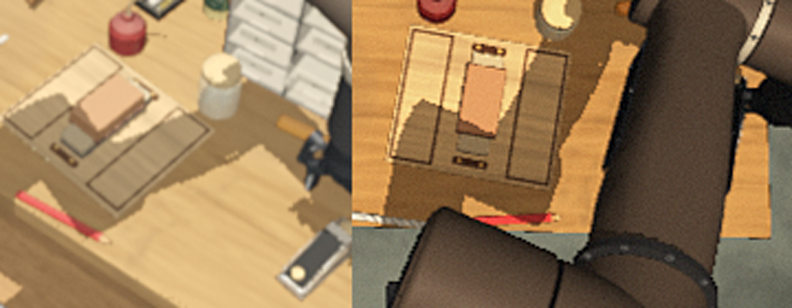

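The block lies on the stone (left half (108,105), right half (482,100)) and looks slightly towards the far end. I'll measure that with profiles along the stone's axis.

Run:
```python
from fit import *
for n in('top','scene'):
    I=lab(np.load(n+'4.npz')['im'],.3)
    x=np.arange(-98,100,2.)
    p=[]
    for y in np.linspace(-14,14,9):
        u,v=proj(n,T((498,.4,-8.3),np.c_[x,np.full(len(x),y),np.full(len(x),34)]))
        p.append([map_coordinates(I[...,k],[v,u],order=1) for k in range(3)])
    print(n);q=np.mean(p,0).T.round().astype(int)
    print(' '.join(f'{int(a)}:{b[0]},{b[1]},{b[2]}' for a,b in zip(x,q) if abs(a)>38))
```

```text
top
-98:44,138,142 -96:42,138,142 -94:39,138,142 -92:44,138,142 -90:81,137,149 -88:116,137,155 -86:129,137,158 -84:121,137,156 -82:95,135,150 -80:94,134,147 -78:109,133,148 -76:119,133,150 -74:125,133,151 -72:125,133,151 -70:123,133,151 -68:123,133,151 -66:123,133,151 -64:124,133,151 -62:124,133,151 -60:125,133,151 -58:127,133,151 -56:124,133,151 -54:103,133,148 -52:74,135,145 -50:65,138,146 -48:80,142,150 -46:95,144,153 -44:101,144,154 -42:109,144,156 -40:120,145,158 40:184,147,170 42:183,147,170 44:183,148,169 46:183,147,169 48:184,147,169 50:184,147,169 52:183,148,169 54:184,147,170 56:186,147,171 58:180,148,171 60:161,145,166 62:164,139,160 64:192,134,160 66:209,131,160 68:215,130,160 70:215,130,160 72:215,131,160 74:217,130,161 76:222,129,160 78:211,130,159 80:180,133,158 82:135,137,155 84:93,142,152 86:83,145,153 88:86,146,154 90:87,146,155 92:87,146,155 94:105,144,156 96:155,141,162 98:199,137,169
scene
-98:116,134,149 -96:132,133,150 -94:145,132,151 -92:148,132,150 -90:141,132,148 -88:128,131,145 -86:117,130,142 -84:117,130,141 -82:126,130,143 -80:138,130,144 -78:148,130,145 -76:155,130,146 -74:158,130,146 -72:159,130,146 -70:159,130,146 -68:158,129,146 -66:158,129,146 -64:158,129,146 -62:158,130,146 -60:158,130,146 -58:159,130,146 -56:159,129,146 -54:157,130,146 -52:153,130,146 -50:144,132,147 -48:134,134,149 -46:125,136,150 -44:120,138,151 -42:118,139,151 -40:117,139,151 40:206,137,157 42:206,137,157 44:206,137,157 46:207,137,157 48:206,137,157 50:206,137,157 52:206,137,157 54:206,137,157 56:206,137,157 58:206,137,157 60:206,137,157 62:205,137,157 64:205,137,157 66:205,137,157 68:206,137,157 70:207,137,156 72:208,136,155 74:212,134,153 76:215,131,151 78:217,130,150 80:212,130,149 82:199,131,150 84:184,132,152 86:175,134,154 88:182,134,156 90:197,133,155 92:212,131,155 94:221,131,155 96:222,131,156 98:218,131,157
```

The stone is centred within about 1 mm and the block within 1.5 mm. Now the plane.

Emit:
{"fn": "apply_moves", "kwargs": {
  "rows": [
    [0.01,0,0.3,0,85],
    [0.01,0.003,0.55,0,85],
    [0.01,0.003,0.7,0,85],
    [0.01,0.003,0.79,0,85],
    [0.01,0.003,0.79,0,85]
  ],
  "newtons": 80
}}

```text
time_s: 20.02
ee_pos: [0.4858, -0.398, 0.0188]
ee_rot: [[0.98, -0.199, -0.001], [-0.199, -0.98, 0.0], [-0.001, -0.0, -1.0]]
contact_force: [-0.3, 0.8, 0.4]
gripper_width: 0.0853
grasp_force: 0.0
```

Emit:
{"fn": "apply_moves", "kwargs": {
  "rows": [
    [0,0,0,0,50],
    [0,0,0,0,42],
    [0,0,0,0,42],
    [0,0,0,0,42],
    [0,0,0,0,42]
  ]
}}

```text
time_s: 20.65
ee_pos: [0.4867, -0.399, 0.0207]
ee_rot: [[0.98, -0.2, 0.002], [-0.2, -0.98, -0.001], [0.002, 0.0, -1.0]]
contact_force: [-0.4, 3.2, 6.6]
gripper_width: 0.0461
grasp_force: 85.0
```

Emit:
{"fn": "apply_moves", "kwargs": {
  "rows": [
    [0,0,-0.1,0,42],
    [0,0,-0.3,0,42],
    [0,0,-0.6,0,42],
    [0,0,-0.95,0,42],
    [0,0,-0.95,0,42]
  ]
}}

```text
time_s: 21.28
ee_pos: [0.4878, -0.4001, 0.167]
ee_rot: [[0.98, -0.2, 0.008], [-0.2, -0.98, -0.004], [0.008, 0.002, -1.0]]
contact_force: [0.1, -0.1, -6.8]
gripper_width: 0.046
grasp_force: 84.1
```

```bash
python3 plan.py 486 -397.5 18 -101.5;python3 - <<'E'
from fit import *
im,d=grab_frame('scene');cv2.imwrite('pics/s7.png',cv2.resize(im[190:320,290:410,::-1],None,fx=4,fy=4,interpolation=cv2.INTER_CUBIC))
E
```

```text
t 21.3 now [ 487.8 -400.1  167. ] ang -101.5 tilt [ 0.008 -0.004 -1.   ] F [ 0.1 -0.1 -6.8] w 46.0 gf 84 j6 100
  call [-0.008 -0.007  0.497] yaw -0.0001
  call [-0.008 -0.007  0.497] yaw -0.0001
```

View pics/s7.png

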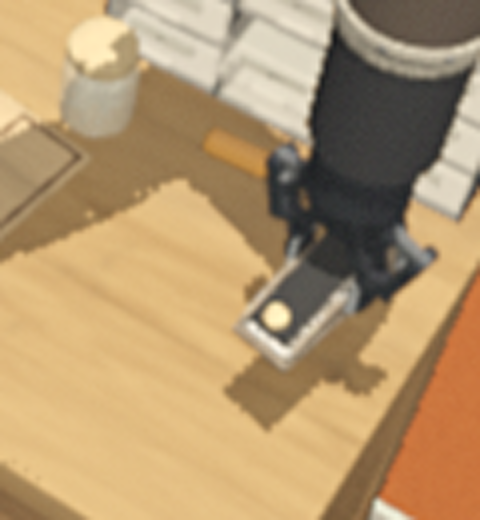

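The plane is held level at (300,310). Carrying it to the left bay, which has the oil can behind it.

```bash
python3 plan.py 511.7 95 140 -98.3 511.7 95 35 -98.3
```

```text
t 21.3 now [ 486.2 -398.9  163.8] ang -101.6 tilt [ 0.004 -0.001 -1.   ] F [-0.4  1.2 -7.8] w 46.5 gf 84 j6 100
  call [-0.124 -0.815  0.04 ] yaw -0.0045
  call [-0.112 -0.817  0.04 ] yaw -0.0045
  call [-0.1   -0.818  0.04 ] yaw -0.0045
  call [-0.089 -0.819  0.04 ] yaw -0.0045
  call [0.  0.  0.7] yaw -0.0000
```

Emit:
{"fn": "apply_moves", "kwargs": {
  "rows": [
    [-0.04,-0.25,0,0,42],
    [-0.09,-0.6,0,-0.0045,42],
    [-0.124,-0.815,0.04,-0.0045,42]
  ]
}}

```text
time_s: 21.7
ee_pos: [0.4904, -0.2731, 0.1538]
ee_rot: [[0.982, -0.186, -0.003], [-0.186, -0.982, 0.002], [-0.003, -0.001, -1.0]]
contact_force: [0.3, 0.2, -6.1]
gripper_width: 0.0463
grasp_force: 84.6
```

Emit:
{"fn": "apply_moves", "kwargs": {
  "rows": [
    [-0.05,-0.36,0,0,42],
    [-0.112,-0.817,0.04,-0.0045,42]
  ]
}}

```text
time_s: 21.95
ee_pos: [0.4964, -0.1573, 0.1485]
ee_rot: [[0.985, -0.174, -0.003], [-0.174, -0.985, 0.0], [-0.003, 0.0, -1.0]]
contact_force: [1.1, 0.2, -6.9]
gripper_width: 0.0464
grasp_force: 84.8
```

Emit:
{"fn": "apply_moves", "kwargs": {
  "rows": [
    [-0.05,-0.36,0,0,42],
    [-0.1,-0.818,0.04,-0.0045,42]
  ]
}}

```text
time_s: 22.2
ee_pos: [0.5023, -0.0407, 0.1434]
ee_rot: [[0.987, -0.159, -0.003], [-0.159, -0.987, -0.0], [-0.003, 0.001, -1.0]]
contact_force: [1.9, -0.2, -7.1]
gripper_width: 0.0463
grasp_force: 84.8
```

Emit:
{"fn": "apply_moves", "kwargs": {
  "rows": [
    [-0.04,-0.36,0,0,42],
    [-0.07,-0.65,0.03,0,42],
    [-0.089,-0.819,0.04,-0.0045,42],
    [-0.089,-0.819,0.04,-0.0045,42],
    [-0.089,-0.819,0.04,-0.0045,42]
  ]
}}

```text
time_s: 22.82
ee_pos: [0.5089, 0.0807, 0.1375]
ee_rot: [[0.989, -0.145, -0.003], [-0.145, -0.989, -0.001], [-0.003, 0.002, -1.0]]
contact_force: [-0.8, -0.4, -7.2]
gripper_width: 0.0465
grasp_force: 85.0
```

```bash
python3 plan.py 511.7 95 35 -98.3
```

```text
t 22.8 now [508.9  80.7 137.5] ang -98.3 tilt [-0.003 -0.001 -1.   ] F [-0.8 -0.4 -7.2] w 46.5 gf 85 j6 51
  call [ 0.005 -0.097  0.684] yaw -0.0001
```

Emit:
{"fn": "apply_moves", "kwargs": {
  "rows": [
    [0.005,-0.06,0.0,0,42],
    [0.005,-0.097,0.1,0,42],
    [0.005,-0.097,0.3,0,42],
    [0.005,-0.097,0.4,0,42],
    [0.005,-0.097,0.4,0,42]
  ]
}}

```text
time_s: 23.45
ee_pos: [0.5122, 0.0951, 0.0773]
ee_rot: [[0.989, -0.145, -0.003], [-0.145, -0.989, -0.002], [-0.003, 0.002, -1.0]]
contact_force: [0.7, 0.3, -6.8]
gripper_width: 0.0464
grasp_force: 84.7
```

```bash
python3 plan.py 511.7 95 35 -98.3
```

```text
t 23.4 now [512.2  95.1  77.3] ang -98.3 tilt [-0.003 -0.002 -1.   ] F [ 0.7  0.3 -6.8] w 46.4 gf 85 j6 50
  call [-0.003  0.001  0.282] yaw -0.0001
```

Emit:
{"fn": "apply_moves", "kwargs": {
  "rows": [
    [-0.003,0,0.12,0,42],
    [-0.003,0,0.22,0,42],
    [-0.003,0,0.27,0,42],
    [-0.003,0,0.295,0,42],
    [-0.003,0,0.295,0,42]
  ]
}}

```text
time_s: 24.08
ee_pos: [0.5127, 0.0958, 0.0346]
ee_rot: [[0.99, -0.144, 0.0], [-0.144, -0.99, -0.0], [0.0, 0.0, -1.0]]
contact_force: [-0.1, -0.4, -7.0]
gripper_width: 0.0464
grasp_force: 84.9
```

Emit:
{"fn": "apply_moves", "kwargs": {
  "rows": [
    [0,0,0.007,0,42],
    [0,0,0.014,0,42],
    [0,0,0.018,0,42],
    [0,0,0.018,0,42]
  ]
}}

```text
time_s: 24.58
ee_pos: [0.5126, 0.0958, 0.0319]
ee_rot: [[0.99, -0.144, 0.0], [-0.144, -0.99, 0.0], [0.0, -0.0, -1.0]]
contact_force: [0.1, 0.4, -6.9]
gripper_width: 0.0465
grasp_force: 84.9
```

Emit:
{"fn": "apply_moves", "kwargs": {
  "rows": [
    [-0.004,0.004,0.005,0,42],
    [-0.004,0.005,0.01,0,42],
    [-0.004,0.005,0.014,0,42],
    [-0.004,0.005,0.014,0,42]
  ]
}}

```text
time_s: 25.08
ee_pos: [0.5119, 0.0951, 0.0297]
ee_rot: [[0.99, -0.144, -0.0], [-0.144, -0.99, -0.0], [-0.0, 0.0, -1.0]]
contact_force: [-0.5, -0.0, -6.6]
gripper_width: 0.0462
grasp_force: 85.1
```

Emit:
{"fn": "apply_moves", "kwargs": {
  "rows": [
    [0,0,0.005,0,42],
    [0,0,0.008,0,42],
    [0,0,0.008,0,42]
  ]
}}

```text
time_s: 25.45
ee_pos: [0.5119, 0.0951, 0.0296]
ee_rot: [[0.99, -0.144, 0.0], [-0.144, -0.99, 0.0], [0.0, -0.0, -1.0]]
contact_force: [-5.6, -0.9, 8.6]
gripper_width: 0.0464
grasp_force: 86.9
```

Emit:
{"fn": "apply_moves", "kwargs": {
  "rows": [
    [0,0,0,0,54],
    [0,0,0,0,62],
    [0,0,0,0,64],
    [0,0,0,0,64]
  ]
}}

```text
time_s: 25.95
ee_pos: [0.512, 0.0952, 0.0285]
ee_rot: [[0.99, -0.144, 0.0], [-0.144, -0.99, 0.0], [0.0, -0.0, -1.0]]
contact_force: [0.6, -0.3, 0.0]
gripper_width: 0.0639
grasp_force: 0.0
```

Emit:
{"fn": "apply_moves", "kwargs": {
  "rows": [
    [0,0,-0.1,0,64],
    [0,0,-0.3,0,64],
    [0,0,-0.6,0,70],
    [0,0,-0.8,0,70],
    [0,0,-0.8,0,70]
  ]
}}

```text
time_s: 26.58
ee_pos: [0.5135, 0.0959, 0.1523]
ee_rot: [[0.99, -0.144, 0.006], [-0.144, -0.99, 0.003], [0.005, -0.004, -1.0]]
contact_force: [-0.2, 0.2, -0.7]
gripper_width: 0.07
grasp_force: 0.0
```

```bash
python3 plan.py 406 273.5 120 -98 406 273.5 14 -98
python3 - <<'E'
from fit import *
import glob
# chisel line from the first frames, per camera, projected at z 5 (blade) and 11 (handle)
for n in('top','scene'):
    im=np.load(n+'0.npz')['im'];I,X=axis(n,im,0,0,.011)
    w=(abs(X[...,0]-440)<150)&(abs(X[...,1]-270)<50);bg=np.median(I[w],0)
    m=w&(I[...,2]-bg[2]>8)&(I[...,0]>bg[0]-5)
    _,l,st,_=cv2.connectedComponentsWithStats(m.astype(np.uint8));Q=X[l==1+st[1:,4].argmax()]
    for x in(365,385,405,425):
        q=Q[abs(Q[:,0]-x)<10];print(n,x,q.mean(0),np.ptp(q[:,1]))
E
```

```text
t 26.6 now [513.5  95.9 152.3] ang -98.3 tilt [ 0.006  0.003 -1.   ] F [-0.2  0.2 -0.7] w 70.0 gf 0 j6 50
  call [-0.44  -0.534  0.108] yaw -0.0008
  call [-0.439 -0.535  0.108] yaw -0.0008
  call [0.    0.    0.707] yaw -0.0000
top 365 [365.59 278.98] 17.18940728658572
top 385 [384.37 276.39] 17.790779696165373
top 405 [404.02 274.03] 17.64260684836802
top 425 [425.69 270.98] 14.53089370957764
scene 365 [365.35 280.35] 18.52970285140111
scene 385 [384.87 277.19] 21.35856476843884
scene 405 [404.65 274.04] 21.22597219567973
scene 425 [424.64 271.01] 20.871657412608783
```

Emit:
{"fn": "apply_moves", "kwargs": {
  "rows": [
    [-0.2,-0.25,0,0,70],
    [-0.44,-0.534,0.05,0,60],
    [-0.44,-0.534,0.108,0,55]
  ]
}}

```text
time_s: 26.95
ee_pos: [0.4567, 0.1862, 0.1325]
ee_rot: [[0.99, -0.14, 0.0], [-0.14, -0.99, 0.001], [0.0, -0.001, -1.0]]
contact_force: [-0.1, -0.7, 0.1]
gripper_width: 0.0547
grasp_force: 0.0
```

Emit:
{"fn": "apply_moves", "kwargs": {
  "rows": [
    [-0.22,-0.27,0.05,0,55],
    [-0.439,-0.535,0.108,0,55],
    [-0.439,-0.535,0.108,0,55],
    [-0.439,-0.535,0.108,0,55]
  ]
}}

```text
time_s: 27.45
ee_pos: [0.4045, 0.2723, 0.1159]
ee_rot: [[0.99, -0.144, -0.0], [-0.144, -0.99, -0.001], [-0.0, 0.001, -1.0]]
contact_force: [0.1, 0.1, 0.5]
gripper_width: 0.055
grasp_force: 0.0
```

```bash
python3 plan.py 406 273.8 40 -98.1 406 273.8 14 -98.1
python3 - <<'E'
from fit import *
for n in('top','scene'):
    im,d=grab_frame(n);np.savez(n+'5.npz',im=im)
S,P=[np.load(n+'5.npz')['im'] for n in('scene','top')]
cv2.imwrite('pics/s8.png',cv2.resize(np.hstack([S[150:300,170:330],P[150:300,180:340]])[...,::-1],None,fx=2.5,fy=2.5,interpolation=cv2.INTER_CUBIC))
E
```

```text
t 27.4 now [404.5 272.3 115.9] ang -98.3 tilt [-0.    -0.001 -1.   ] F [0.1 0.1 0.5] w 55.0 gf 0 j6 25
  call [ 0.008 -0.011  0.506] yaw -0.0009
  call [0.    0.    0.173] yaw -0.0000
```

View pics/s8.png

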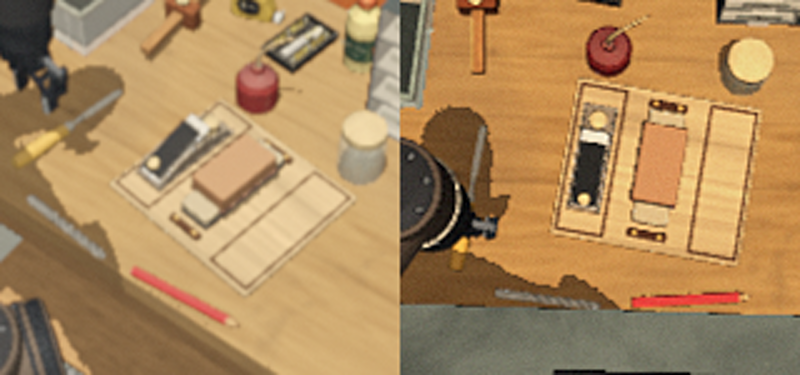

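The plane stands in the left bay (right half (593,160)) and the block sits centred on the stone at (660,165). The gripper is above the chisel handle. That was the last picture I may view, so checks from here are numeric.

Emit:
{"fn": "apply_moves", "kwargs": {
  "rows": [
    [0.008,-0.01,0.25,0,55],
    [0.008,-0.01,0.45,0,50],
    [0.008,-0.01,0.58,0,50],
    [0.008,-0.01,0.66,0,50],
    [0.008,-0.01,0.66,0,50]
  ],
  "newtons": 50
}}

```text
time_s: 28.18
ee_pos: [0.4062, 0.2733, 0.0167]
ee_rot: [[0.989, -0.146, -0.001], [-0.146, -0.989, -0.001], [-0.001, 0.001, -1.0]]
contact_force: [-1.3, -0.6, 0.4]
gripper_width: 0.0499
grasp_force: 0.0
```

```bash
python3 plan.py 406 273.8 14 -98.1
python3 - <<'E'
from fit import *
A=load('5')
for w in(('top',),('scene',)):
    ims={k:A[k] for k in w}
    print(w,'board',fit((498,1,-8.3),ims,boardterms()[2:],(4,4,3)),'sand',fit((499,0,-8.3),ims,[(*rect(112,64,64),3,'edge')],(6,6,3)),'plane',fit((512,95,-8.3),ims,[(*rect(155,50,12),3,'edge')],(8,8,4)))
E
```

```text
t 28.2 now [406.2 273.3  16.7] ang -98.4 tilt [-0.001 -0.001 -1.   ] F [-1.3 -0.6  0.4] w 49.9 gf 0 j6 25
  call [-0.002 -0.003  0.018] yaw -0.0015
('top',) board [497.53   1.43  -8.32 134.21] sand [498.51   2.35  -8.18 -41.28] plane [512.01  95.09  -8.31 -40.31]
('scene',) board [499.83  -0.13  -8.43 175.6 ] sand [502.83  -0.96  -7.64 -24.1 ] plane [512.44  95.22  -8.28 -25.06]
```

Emit:
{"fn": "apply_moves", "kwargs": {
  "rows": [
    [0,-0.003,0.01,0,40],
    [0,-0.003,0.012,0,28],
    [0,-0.003,0.012,0,14],
    [0,-0.003,0.012,0,14],
    [0,-0.003,0.012,0,14]
  ]
}}

```text
time_s: 28.8
ee_pos: [0.4063, 0.275, 0.0161]
ee_rot: [[0.99, -0.144, 0.001], [-0.144, -0.99, 0.001], [0.001, -0.001, -1.0]]
contact_force: [-0.6, -1.0, 6.9]
gripper_width: 0.0189
grasp_force: 49.3
```

Emit:
{"fn": "apply_moves", "kwargs": {
  "rows": [
    [0,0,0,0,14],
    [0,0,0,0,14]
  ]
}}

```text
time_s: 29.05
ee_pos: [0.4063, 0.275, 0.0161]
ee_rot: [[0.99, -0.144, 0.001], [-0.144, -0.99, 0.001], [0.001, -0.001, -1.0]]
contact_force: [-0.8, -0.6, 6.5]
gripper_width: 0.0188
grasp_force: 49.3
```

Emit:
{"fn": "apply_moves", "kwargs": {
  "rows": [
    [0,0,-0.1,0,14],
    [0,0,-0.3,0,14],
    [0,0,-0.6,0,14],
    [0,0,-0.9,0,14],
    [0,0,-0.9,0,14]
  ]
}}

```text
time_s: 29.68
ee_pos: [0.4073, 0.2763, 0.1539]
ee_rot: [[0.99, -0.144, 0.004], [-0.144, -0.99, 0.006], [0.003, -0.006, -1.0]]
contact_force: [-0.4, 0.0, -2.1]
gripper_width: 0.0187
grasp_force: 49.2
```

```bash
python3 plan.py 437.8 -86.3 145 -98.3 437.8 -86.3 40 -98.3
python3 - <<'E'
from fit import *
for n in('top','scene'):
    im,d=grab_frame(n);np.savez(n+'6.npz',im=im)
# depth check of the held chisel: low points ahead of the gripper
im,d,P=cloud('top')
m=(P[...,0]>.46)&(P[...,0]<.58)&(P[...,1]>.2)&(P[...,1]<.3)&(P[...,2]>.09)&(P[...,2]<.2)
Q=P[m]
for a in np.arange(.46,.58,.02):
    q=Q[(Q[:,0]>=a)&(Q[:,0]<a+.02)];print(round(a,2),len(q),np.median(q,0) if len(q) else '',q[:,0].max() if len(q) else '')
E
```

```text
t 29.7 now [407.3 276.3 153.9] ang -98.3 tilt [ 0.004  0.006 -1.   ] F [-0.4  0.  -2.1] w 18.7 gf 49 j6 25
  call [0.183 0.788 0.02 ] yaw 0.0001
  call [0.183 0.788 0.02 ] yaw 0.0001
  call [0.183 0.788 0.02 ] yaw 0.0001
  call [0.  0.  0.7] yaw -0.0000
0.46 12 [0.47 0.27 0.14] 0.4771096153138049
0.48 17 [0.49 0.26 0.14] 0.4982288188536148
0.5 19 [0.51 0.26 0.14] 0.5184903522647357
0.52 19 [0.53 0.26 0.14] 0.5385431598153578
0.54 14 [0.55 0.25 0.14] 0.5549574929603154
0.56 0
```

Emit:
{"fn": "apply_moves", "kwargs": {
  "rows": [
    [0.06,0.25,0,0,14],
    [0.13,0.55,0,0,14],
    [0.183,0.788,0.02,0,14]
  ]
}}

```text
time_s: 30.2
ee_pos: [0.4152, 0.1516, 0.1459]
ee_rot: [[0.99, -0.144, -0.002], [-0.144, -0.99, -0.002], [-0.002, 0.002, -1.0]]
contact_force: [0.0, 0.8, -0.8]
gripper_width: 0.0187
grasp_force: 49.3
```

Emit:
{"fn": "apply_moves", "kwargs": {
  "rows": [
    [0.08,0.36,0,0,14],
    [0.183,0.788,0.02,0,14],
    [0.183,0.788,0.02,0,14]
  ]
}}

```text
time_s: 30.58
ee_pos: [0.4245, 0.0289, 0.1426]
ee_rot: [[0.989, -0.149, -0.004], [-0.149, -0.989, -0.002], [-0.004, 0.002, -1.0]]
contact_force: [0.4, -0.1, -1.5]
gripper_width: 0.0189
grasp_force: 49.4
```

Emit:
{"fn": "apply_moves", "kwargs": {
  "rows": [
    [0.08,0.36,0,0,14],
    [0.15,0.65,0.02,0,14],
    [0.183,0.788,0.02,0,14],
    [0.183,0.788,0.02,0,14],
    [0.183,0.788,0.02,0,14]
  ]
}}

```text
time_s: 31.2
ee_pos: [0.4361, -0.0877, 0.1407]
ee_rot: [[0.99, -0.144, -0.001], [-0.144, -0.99, -0.0], [-0.001, 0.0, -1.0]]
contact_force: [0.7, 0.2, -2.2]
gripper_width: 0.0189
grasp_force: 49.6
```

```bash
python3 plan.py 437.8 -86.3 40 -98.3
```

```text
t 31.2 now [436.1 -87.7 140.7] ang -98.3 tilt [-0.001 -0.    -1.   ] F [ 0.7  0.2 -2.2] w 18.9 gf 50 j6 68
  call [ 0.01  -0.011  0.671] yaw 0.0000
```

Emit:
{"fn": "apply_moves", "kwargs": {
  "rows": [
    [0.01,-0.01,0.2,0,14],
    [0.01,-0.01,0.4,0,14],
    [0.01,-0.01,0.58,0,14],
    [0.01,-0.01,0.67,0,14],
    [0.01,-0.01,0.67,0,14]
  ]
}}

```text
time_s: 31.82
ee_pos: [0.4373, -0.0862, 0.0399]
ee_rot: [[0.99, -0.143, -0.003], [-0.143, -0.99, -0.001], [-0.003, 0.001, -1.0]]
contact_force: [0.3, 1.0, -0.3]
gripper_width: 0.0188
grasp_force: 49.6
```

Emit:
{"fn": "apply_moves", "kwargs": {
  "rows": [
    [0,0,0.03,0,14],
    [0,0,0.06,0,14],
    [0,0,0.08,0,14],
    [0,0,0.085,0,14],
    [0,0,0.085,0,14]
  ]
}}

```text
time_s: 32.45
ee_pos: [0.4381, -0.087, 0.0282]
ee_rot: [[0.989, -0.145, 0.0], [-0.145, -0.989, 0.0], [0.0, -0.0, -1.0]]
contact_force: [0.5, -0.1, -1.2]
gripper_width: 0.0185
grasp_force: 49.6
```

Emit:
{"fn": "apply_moves", "kwargs": {
  "rows": [
    [0,-0.003,0.007,0,14],
    [0,-0.004,0.013,0,14],
    [0,-0.004,0.018,0,14],
    [0,-0.004,0.018,0,14]
  ]
}}

```text
time_s: 32.95
ee_pos: [0.4381, -0.0864, 0.0253]
ee_rot: [[0.99, -0.144, -0.0], [-0.144, -0.99, -0.0], [-0.0, 0.0, -1.0]]
contact_force: [0.0, -0.3, -1.6]
gripper_width: 0.0185
grasp_force: 49.6
```

Emit:
{"fn": "apply_moves", "kwargs": {
  "rows": [
    [0,0,0.003,0,14],
    [0,0,0.005,0,14],
    [0,0,0.005,0,14]
  ]
}}

```text
time_s: 33.33
ee_pos: [0.4381, -0.0864, 0.0251]
ee_rot: [[0.99, -0.144, 0.0], [-0.144, -0.99, -0.0], [0.0, 0.0, -1.0]]
contact_force: [-2.1, 1.2, 6.4]
gripper_width: 0.019
grasp_force: 50.7
```

Contact at the expected height. Release, lift, and retreat sideways for a check.

Emit:
{"fn": "apply_moves", "kwargs": {
  "rows": [
    [0,0,0,0,24],
    [0,0,0,0,32],
    [0,0,0,0,36],
    [0,0,0,0,36]
  ]
}}

```text
time_s: 33.83
ee_pos: [0.4381, -0.0864, 0.0246]
ee_rot: [[0.99, -0.144, -0.0], [-0.144, -0.99, -0.0], [-0.0, 0.0, -1.0]]
contact_force: [-0.0, 0.5, -0.6]
gripper_width: 0.0361
grasp_force: 0.0
```

Emit:
{"fn": "apply_moves", "kwargs": {
  "rows": [
    [0,0,-0.1,0,36],
    [0,0,-0.3,0,36],
    [0,0,-0.6,0,36],
    [0,0,-0.95,0,36],
    [0,0,-0.95,0,36]
  ]
}}

```text
time_s: 34.45
ee_pos: [0.4406, -0.0861, 0.1712]
ee_rot: [[0.99, -0.144, 0.008], [-0.144, -0.99, 0.001], [0.008, -0.002, -1.0]]
contact_force: [-0.2, 0.6, 0.2]
gripper_width: 0.036
grasp_force: 0.0
```

Emit:
{"fn": "apply_moves", "kwargs": {
  "rows": [
    [0,0.3,-0.2,0,36],
    [0,0.65,-0.2,0,36],
    [0,1,-0.2,0,36],
    [0,1,-0.2,0,36]
  ]
}}

```text
time_s: 34.95
ee_pos: [0.4151, -0.2373, 0.1961]
ee_rot: [[0.989, -0.149, -0.002], [-0.149, -0.989, 0.0], [-0.002, 0.0, -1.0]]
contact_force: [-0.1, -0.9, 0.2]
gripper_width: 0.0362
grasp_force: 0.0
```

Emit:
{"fn": "apply_moves", "kwargs": {
  "rows": [
    [0,0.35,0,0,36],
    [0,0.7,0,0,36],
    [0,1,0,0,36],
    [0,1,0,0,36]
  ]
}}

```text
time_s: 35.45
ee_pos: [0.3942, -0.3846, 0.1957]
ee_rot: [[0.989, -0.147, -0.002], [-0.147, -0.989, 0.001], [-0.002, -0.001, -1.0]]
contact_force: [0.3, 0.8, -0.9]
gripper_width: 0.0356
grasp_force: 0.0
```

Emit:
{"fn": "apply_moves", "kwargs": {
  "rows": [
    [0,0.35,0,0,36],
    [0,0.7,0,0,36],
    [0,1,0,0,36],
    [0,1,0,0,36]
  ]
}}

```text
time_s: 35.95
ee_pos: [0.3729, -0.5326, 0.1955]
ee_rot: [[0.989, -0.146, -0.002], [-0.146, -0.989, 0.001], [-0.002, -0.001, -1.0]]
contact_force: [0.1, 0.6, 0.1]
gripper_width: 0.0359
grasp_force: 0.0
```

```bash
python3 plan.py
python3 - <<'E'
from fit import *
A={}
for n in('top','scene'):
    im,d=grab_frame(n);np.savez(n+'7.npz',im=im)
    I,X=axis(n,im,0,0,.02)
    w=(abs(X[...,0]-484)<125)&(abs(X[...,1]+93)<40);bg=np.median(I[w],0);print(n,bg)
    hd=w&(I[...,2]-bg[2]>6)
    _,l,st,_=cv2.connectedComponentsWithStats(hd.astype(np.uint8));k=1+st[1:,4].argmax();Q=X[l==k];c=Q.mean(0);e=np.linalg.svd(Q-c)[2][0]
    print(n,'handle',len(Q),c,np.degrees(np.arctan(e[1]/e[0])),Q[:,0].min(),Q[:,0].max())
    # position in the board frame
    a=np.radians(-8.3);print(' board frame',(c-[498,.9])@np.array([[np.cos(a),-np.sin(a)],[np.sin(a),np.cos(a)]]))
A=load('7')
for w in(('top',),('scene',)):
    ims={k:A[k] for k in w}
    print(w,'sand',fit((499,0,-8.3),ims,[(*rect(112,64,64),3,'edge')],(6,6,3)),'plane',fit((512,95,-8.3),ims,[(*rect(155,50,12),3,'edge')],(8,8,4)))
E
```

```text
t 36.0 now [ 372.9 -532.6  195.5] ang -98.4 tilt [-0.002  0.001 -1.   ] F [0.1 0.6 0.1] w 35.9 gf 0 j6 119
top [175. 137. 167.]
top handle 72 [452.13 -89.35] -7.128386546728485 426.78732753064287 476.37410749347833
 board frame [-32.37 -95.92]
scene [205. 132. 155.]
scene handle 165 [429.67 -86.45] -8.745129308237107 380.61366262548694 480.4365098041046
 board frame [-55.01 -96.3 ]
('top',) sand [498.56   2.25  -7.48 -34.63] plane [511.97  95.11  -8.3  -40.63]
('scene',) sand [503.75  -1.3   -7.21 -19.99] plane [512.38  95.26  -8.31 -25.22]
```

```bash
python3 -c "
from workcell import hand_in;print(hand_in())"
```

```text
the job is handed in; nothing more can be done
None
```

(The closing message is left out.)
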